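# Put the sampling corner away after a sample draw

## Robot

A 7-joint arm with a two-finger parallel gripper is mounted at the origin on the work surface. World frame = base frame: x ahead of the robot, y to its left, z up, the work surface at z = 0. Lengths are in m, angles in rad, forces in N, time in s.
With the tool pointing down it reaches from about 0.4 to 0.875 m from the base axis. Payload 19.3 kg.
Tool frame: the origin (TCP) lies between the finger pads; the fingertips stand 25 mm ahead of it and the grasp point (between the pads) lies 6 mm ahead of it (bot.tips_ahead is the distance from the TCP to the fingertips, in m); z points along the fingers, y is the line along which they close (so a half turn about z gives the same grasp; the last joint's range is limited). The gripper opens to 85 mm and grips with 20 to 120 N. Pads are 22 mm wide; open, the fingers measure 114 mm over their backs; the gripper's body (76 mm by 85 mm) begins 54 mm behind the grasp point. The pads swing forward as they close: fully open they stand 13 mm farther back than shut.
Start: joints at [-1.338, 0.521, -0.036, 1.599, 0.021, 1.021, -0.113], TCP at [0.186, 0.597, 0.256] pointing down, gripper open.
Joint ranges: [-2.91, 2.91], [-0.3, 2.13], [-1.5, 1.42], [0.17, 2.43], [-1.26, 4.41], [0.16, 1.93], [-2.52, 2.52]. Speed limits (rad/s): [1.89, 1.89, 2.39, 2.39, 3.01, 3.01, 3.01].

## Interface

Orientations are given as a 3x3 rotation matrix whose columns are the frame's x, y, z axes.
In Python, from rig import bot gives the robot as it stands.
- The arm moves only by the tool servo_tool, never from a script. Its argument "commands" is a list that holds one entry, the list of rows, each a list of 6 numbers: the shift along the tool's x, y, z as a fraction of full scale, then the turn, a rotation vector about the tool's x, y, z as a fraction of full scale. A call has exactly 10 rows; each row is the pose to reach, as a shift and turn from the pose commanded when the call began, along the tool's axes at that moment, turning the shorter way round; what a row does not reach only later rows make up. Full scale, the value 1, is 0.12 m for a shift and pi rad for a turn. A row lasts 1/12 s, in which the tool goes at most 41.7 mm and 7.16 degrees, less where a joint would pass 70% of its speed; a pose out of reach is approached as far as the arm can. A call with a number of a shift or a turn outside -1 to 1 is refused whole. A call with a gripper value outside its range is refused whole. "claw" is the finger opening in mm, from 0 to 85.4, set as the call begins (left out, the last holds). The fingers move at their own pace and stop on an object; "squeeze" is the grip in N (left out, the last holds). Time passes only in rows, so rows that repeat a pose let the fingers close, or fill a call up. It gives the time, the measured TCP pose, the force, the opening and the grip force at its end, in the units of the state.
- bot.read_state(): the state, without advancing time (a new reading comes with each control period).
- bot.snapshot(name): name is "scene" or "top"; returns a dict with "pixels" (420x560x3 uint8, blue, green, red), "camera_matrix" (3x3 intrinsics, pixels), "D" ([k1, k2, p1, p2, k3] as OpenCV has them; the pictures are not rectified), "cam_to_world" (4x4, takes a point from camera to world coordinates). Camera axes: x right, y up, looking along -z (the intrinsics and any distortion apply to the point x, -y, -z); pixel columns grow to the right and rows downward; lengths in m; the calibration is good to about 2 mm. A picture is of the moment at which its call begins. There is no depth.
- bot.sign_off(): hands the job in; it is judged then, once.
The state is a dict: "clock": time; "qpos": joint angles; "joint_velocities": joint speeds; "joint_torque": joint torques, N m; "ee_pos": TCP position; "tool_rot": TCP orientation; "force": force on the tool from outside, world axes, zero at the start; "wrist_torque": the same for the moment, N m; "finger_gap": finger opening in m; "finger_force": force on a finger pad.
Only numpy, scipy, OpenCV 4.12 (cv2) and the standard library are available. Lean on these libraries where they do the work, as an engineer would, in place of code of your own. Each camera call takes 0.05 s, during which the arm holds its last target. There are 200 camera calls.

## Task

The sample draw is finished, so put the sampling corner away: first shut the sample valve fully, then nest all the beakers on the bench one inside another in the steel holder, each pushed down lightly until it sits snug and straight without forcing it, since they jam, and put the lid on the top one. Only when the beakers are out of the way and covered, open the purge-air valve fully to blow the port clear. Leave the bottle, the jar and the spanner alone.

Things in the scene. Friction and masses are not known exactly. Their poses are not given: they have to be found in the camera images.
- beaker1: white tapered beaker, open on top, 76 mm high, 60 g: thick foot 48 mm diameter, outside tapering to 62 mm below an upright rim band 69 mm in diameter and 14 mm high (grip it there); mouth 59 mm inside. Origin: centre of its underside, z up. Nested, it stands 28 mm higher than the one it sits in; it may hang up too high until pressed lightly (about 5 N), and the taper wedges if pressed hard
- beaker2: a beaker just like beaker1, with the same origin (3 to 5 of the five beakers are there)
- beaker3: a beaker just like beaker1, with the same origin (3 to 5 of the five beakers are there)
- beaker4: a beaker just like beaker1, with the same origin (3 to 5 of the five beakers are there)
- beaker5: a beaker just like beaker1, with the same origin (3 to 5 of the five beakers are there)
- holder: stainless beaker holder fixed to the bench: a tapered sleeve 66 mm high on a 120 mm round foot plate, mouth 59 mm inside. Origin: centre of its underside. The first beaker, fully seated in it, has its underside 18 mm above the bench and its rim 28 mm above the sleeve's rim
- holder_rim (a point): centre of the holder's mouth, 66 mm above the bench
- lid: white beaker lid, one for the whole stack: plug 54 mm in diameter and 12 mm deep, above it a flange 69 mm in diameter and 5 mm thick, above that an upright round knob 24 mm in diameter and 24 mm high; 41 mm high in all; it stands on its plug, 40 g. Origin: centre of the plug's underside. On a beaker its flange rests on the rim, its origin 64 mm above the beaker's
- manifold: stainless sampling manifold fixed to the bench on a 100 x 310 mm base plate: a level pipe along its y axis, 122 mm up, with a downward spout in the middle and a quarter-turn lever valve on either side of it, 75 mm from the middle. Origin: at bench height, under the middle of the pipe; its x axis points away from the robot and it is turned by up to 0.12 rad
- sample_valve (a joint): lever of the sample valve, on the manifold's right half seen from the robot (-y of the middle): 0 rad = shut (lever across the pipe, pointing to the manifold's +x, away from the robot), 1.57 = open (lever along the pipe, pointing outward to the manifold's -y); end stops at both. It stays where it is left and needs about 3 N at the grip to turn
- purge_valve (a joint): lever of the purge-air valve, on the manifold's left half seen from the robot (+y of the middle), the side with the white disc filter: 0 rad = shut (lever across the pipe, pointing to the manifold's +x, away from the robot), 1.57 = open (lever along the pipe, pointing outward to the manifold's +y); end stops at both. It stays where it is left and needs about 3 N at the grip to turn
- sample_stem (a point): on the sample valve's stem axis, at the height of the grip's middle
- sample_grip (a point): middle of the sample valve lever's black grip (52 mm long, 16 mm wide, 12 mm high, level), 68 mm from the stem axis and 168 mm above the bench; x points outward along the lever
- purge_stem (a point): on the purge-air valve's stem axis, at the height of the grip's middle
- purge_grip (a point): middle of the purge-air valve lever's black grip (52 mm long, 16 mm wide, 12 mm high, level), 68 mm from the stem axis and 168 mm above the bench; x points outward along the lever
- media_bottle: glass media bottle with blue cap, 72 mm diameter, 140 mm high, a bystander; origin at the centre of its underside
- stain_jar: amber jar with black cap, 56 mm diameter, 75 mm high, a bystander; origin at the centre of its underside
- spanner: steel spanner 160 mm long, lying on the bench, a bystander

How it is judged:
By the outcome, as a careful person would: the job done as asked, in the order asked, and still so for the second after the job is handed in, with the robot touching nothing.
Of beaker1, beaker2, beaker3, beaker4, beaker5 only 3 to 5 are there at a start; the rules pass over those that are not, and their reading is None.
At some moment in a run one of beaker1, beaker2, beaker3, beaker4, beaker5, lid may be knocked a few centimetres aside while the robot is not near it.
It also fails if it takes over 210 s, if anything falls off the work surface, if the arm or the gripper's body presses on something with over 40 N, if the wrist force passes 120 N, or if a joint passes its speed limit or range.

## Working session

There is one attempt and no reset: what is moved stays moved. The work goes in short steps, Python scripts to look and compute and a tool call to move; the robot and the scene stay as the last step left them, time stands still between calls to the robot, and variables do not carry over. Pictures are saved under pics/ and viewed, at most 14 in all, crops included, and the job is handed in when it is done.

Besides the shell and the picture viewer there is one more tool, called after "Call:" as name([rows], argument=value, ...), one row to a line, values as JSON. servo_tool: Moves the arm, as the interface text tells. Its arguments: {"type":"object","properties":{"commands":{"type":"array"},"claw":{"type":"number"},"squeeze":{"type":"number"}},"required":["commands"]}

```bash
ls; mkdir -p pics
python3 - <<'E'
from rig import bot
import cv2,pickle,numpy as np
for n in("scene","top"):
    s=bot.snapshot(n);pickle.dump(s,open(f"{n}.pkl","wb"));cv2.imwrite(f"pics/{n}0.png",s["pixels"])
    print(n,s["camera_matrix"],s["D"],np.round(s["cam_to_world"],3))
st=bot.read_state();print(st)
E
```

```text
pics
scene [[447.13492726   0.         276.75797124]
 [  0.         447.13492726 208.3120519 ]
 [  0.           0.           1.        ]] [-0.12815296  0.          0.          0.          0.        ] [[-0.318 -0.697  0.643  1.344]
 [ 0.948 -0.232  0.218  0.217]
 [-0.002  0.679  0.734  0.993]
 [ 0.     0.     0.     1.   ]]
top [[458.42242776   0.         278.36951302]
 [  0.         458.42242776 205.9690656 ]
 [  0.           0.           1.        ]] [-0.14639791  0.          0.          0.          0.        ] [[ 0.022  0.984 -0.176  0.413]
 [-1.     0.019 -0.018 -0.027]
 [-0.015  0.176  0.984  1.064]
 [ 0.     0.     0.     1.   ]]
{'clock': 0.1, 'qpos': array([-1.33816201,  0.52196308, -0.03633048,  1.59991283,  0.02117974,
        1.02110569, -0.11278998]), 'joint_velocities': array([ 0.00075541, -0.00159503, -0.00032457, -0.00108597,  0.00027358,
        0.00120933, -0.00092813]), 'joint_torque': array([ 4.47892933e-03, -9.28473687e+01,  1.98448531e+00, -3.70524645e+01,
        1.82067405e-02,  5.36291016e-03,  1.53790290e-05]), 'ee_pos': array([0.18633645, 0.59630245, 0.2557915 ]), 'tool_rot': array([[-9.54492198e-01,  2.98235782e-01, -2.50921006e-04],
       [ 2.98235883e-01,  9.54491703e-01, -9.73108074e-04],
       [-5.07136293e-05, -1.00365771e-03, -9.99999495e-01]]), 'force': array([ 0.51403573,  0.43950828, -0.56937919]), 'wrist_torque': array([ 0.00371237,  0.04155298, -0.01476055]), 'finger_force': 0.0, 'finger_gap': 0.0854252930102097}
```

View pics/scene0.png

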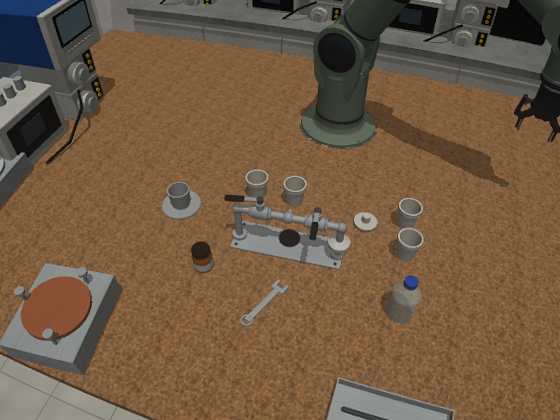

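View pics/top0.png

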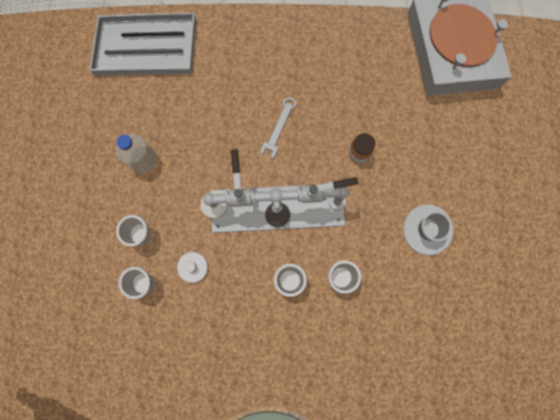

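The scene shows four beakers: (133,231), (135,283), (290,281) and (345,277) in the top view. The lid is at (192,268), the holder at (430,230), the sample lever grip at (345,183) and the purge lever grip at (236,162). The sample lever points to -y (open) and the purge lever to +x (shut).

```bash
cat > h.py <<'E'
import cv2,numpy as np
def ray(s,uv):
    uv=np.asarray(uv,float).reshape(-1,1,2)
    n=cv2.undistortPoints(uv,s["camera_matrix"],np.array(s["D"])).reshape(-1,2)
    T=s["cam_to_world"]; d=np.c_[n[:,0],-n[:,1],-np.ones(len(n))]@T[:3,:3].T
    return T[:3,3],d
def cast(s,uv,z):
    o,d=ray(s,uv); return o+d*((z-o[2])/d[:,2])[:,None]
def proj(s,P):
    T=np.linalg.inv(s["cam_to_world"]);c=np.atleast_2d(P)@T[:3,:3].T+T[:3,3]
    return cv2.projectPoints(c*[1,-1,-1],np.zeros(3),np.zeros(3),s["camera_matrix"],np.array(s["D"]))[0].reshape(-1,2)
def circ(P):
    x,y=P[:,0],P[:,1];a=np.linalg.lstsq(np.c_[2*x,2*y,np.ones(len(x))],x*x+y*y,rcond=None)[0]
    return a[0],a[1],np.sqrt(a[2]+a[0]**2+a[1]**2)
def gray_mask(s,lo=120,sat=45):
    h=cv2.cvtColor(s["pixels"],cv2.COLOR_BGR2HSV)
    return ((h[...,1]<sat)&(h[...,2]>lo)).astype(np.uint8)*255
def dark_mask(s,hi=45):
    return (s["pixels"].max(2)<hi).astype(np.uint8)*255
def comps(m,amin=60):
    n,l,st,c=cv2.connectedComponentsWithStats(m,connectivity=8)
    return [(i,st[i],c[i],l==i) for i in range(1,n) if st[i][4]>=amin]
E
python3 - <<'E'
from h import *
import pickle
for n in("top","scene"):
    s=pickle.load(open(n+".pkl","rb"))
    big=np.hstack([cv2.resize(s["pixels"][140:310,90:470] if n=="top" else s["pixels"][150:320,130:510],None,fx=2,fy=2,interpolation=cv2.INTER_CUBIC)])
    cv2.imwrite(f"pics/{n}_z.png",big)
    for lo in(110,):
      for i,st,c,_ in comps(gray_mask(s,lo),100):
        if n=="top" and st[4]<4000: print(n,lo,"bright",st,np.round(c,1))
    for i,st,c,_ in comps(dark_mask(s),40):
        print(n,"dark",st,np.round(c,1),np.round(cast(s,[c],.174)[0],3))
E
```

```text
top 110 bright [260  98  36  60 527] [278.1 128.1]
top 110 bright [116 135  30  28 462] [132.7 150.2]
top 110 bright [ 403  205   50   50 1664] [426.2 230.1]
top 110 bright [116 215  32  32 564] [133.2 231. ]
top 110 bright [177 252  31  31 739] [191.9 266.9]
top 110 bright [328 261  33  33 818] [344.2 277.2]
top 110 bright [274 264  33  33 821] [290.2 280.2]
top 110 bright [118 267  32  32 605] [135.8 283. ]
top 110 bright [241 412  56   8 307] [268.  416.4]
top dark [123  34  40   2  54] [139.3  34.3] [0.951 0.305 0.174]
scene dark [ 52   0  40  48 330] [69.9 22.9] [-0.15  -1.259  0.174]
scene dark [252   0  65  19 453] [277.9   5.1] [-0.563 -0.419  0.174]
scene dark [ 344    0   94   70 2121] [396.3  21.3] [-0.575  0.113  0.174]
scene dark [ 490    0   57   45 1890] [520.1  21.5] [-0.83   0.66   0.174]
scene dark [332   7   9  14  67] [335.5  13. ] [-0.563 -0.153  0.174]
scene dark [481   7  15  19 140] [487.9  15.8] [-0.821  0.51   0.174]
scene dark [425  25  38  16  81] [444.5  32. ] [-0.551  0.321  0.174]
scene dark [ 317   33   39   40 1212] [336.3  52.4] [-0.207 -0.068  0.174]
scene dark [475  32  13  14  94] [481.1  38.4] [-0.556  0.474  0.174]
scene dark [ 82  49  13  25 119] [88.  59.8] [ 0.121 -0.958  0.174]
scene dark [544  48  16  32 301] [552.1  64.6] [-0.449  0.758  0.174]
scene dark [ 514   71   46   71 1280] [542.6 104.8] [-0.119  0.684  0.174]
scene dark [91 77 12 23 97] [96.4 87.3] [ 0.281 -0.804  0.174]
scene dark [ 46  90  37  73 198] [ 70.6 127.7] [ 0.505 -0.746  0.174]
scene dark [   7   95   54   63 1754] [ 34.3 127.6] [ 0.539 -0.868  0.174]
scene dark [316 102  48  23 164] [336.5 117.8] [0.206 0.028 0.174]
scene dark [225 195  19   6  94] [234.1 197.8] [ 0.626 -0.141  0.174]
scene dark [310 222   8  18  99] [313.6 230.1] [0.666 0.08  0.174]
scene dark [280 230  20  16 260] [289.1 237.5] [0.706 0.032 0.174]
scene dark [192 242  18  17 251] [200.2 250.1] [ 0.807 -0.152  0.174]
```

Run:
```python
import cv2
a=cv2.imread("pics/top_z.png");print(a.shape);b=cv2.imread("pics/scene_z.png")
cv2.imwrite("pics/z1.png",cv2.resize(cv2.vconcat([a,b]),(670,600)))
```

```text
(340, 760, 3)
```

View pics/z1.png

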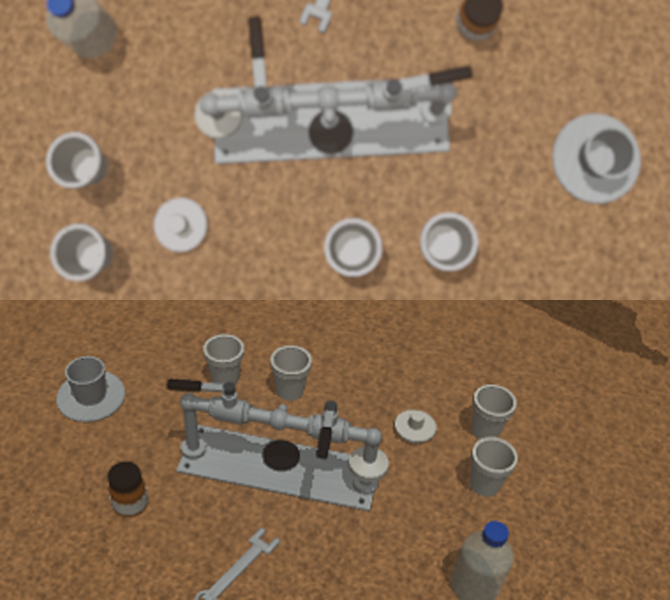

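The zoomed view confirms the lever directions and shows all four beakers upright. Next I compute positions.

```bash
cat >> h.py <<'E'
def rim(s,uv,z,lo=110,r0=22):
    """circle fit to outer contour of the bright blob at uv, at height z"""
    m=gray_mask(s,lo); best=None
    for i,st,c,l in comps(m,80):
        if np.hypot(*(c-uv))<r0 and (best is None or st[4]>best[0]): best=(st[4],l)
    k=cv2.findContours(best[1].astype(np.uint8),cv2.RETR_EXTERNAL,cv2.CHAIN_APPROX_NONE)[0]
    h=cv2.convexHull(max(k,key=len)).reshape(-1,2)
    return circ(cast(s,h,z)[:,:2])
E
python3 - <<'E'
from h import *
import pickle
t=pickle.load(open("top.pkl","rb"));s=pickle.load(open("scene.pkl","rb"))
for n,c in dict(A=(133,231),B=(136,283),C=(290,280),D=(344,277)).items():
    r=rim(t,c,.076);p=proj(s,[r[0],r[1],.076])[0]
    try: q=rim(s,p,.07,95,20)
    except Exception as e:q=None
    print(n,np.round(r,4),np.round(p),q and np.round(q,4))
r=rim(t,(192,267),.017);print("lid",np.round(r,4),np.round(proj(s,[r[0],r[1],.017])))
r=rim(t,(426,230),.005,r0=10);print("holder plate",np.round(r,4),np.round(proj(s,[r[0],r[1],.066])))
# grips
hsv=cv2.cvtColor(t["pixels"],cv2.COLOR_BGR2HSV)
def grip(s,x0,y0,x1,y1,hi):
    m=np.zeros((420,560),np.uint8);m[y0:y1,x0:x1]=(s["pixels"][y0:y1,x0:x1].max(2)<hi)*255
    b=max(comps(m,20),key=lambda a:a[1][4]);pts=np.argwhere(b[3])[:,::-1]
    P=cast(s,pts,.172)[:,:2];c,(w,h),a=cv2.minAreaRect((P*1000).astype(np.float32))
    v=np.linalg.svd(P-P.mean(0))[2][0];return np.round(P.mean(0),4),b[1],(round(w),round(h)),np.round(v,3)
print("sample top",grip(t,325,172,362,192,70),"scene",grip(s,222,190,248,204,60))
print("purge top",grip(t,228,145,243,178,70),"scene",grip(s,306,205,324,242,60))
# base plate corners in top
m=gray_mask(t,70,40);m[:170]=0;m[250:]=0;m[:,:190]=0;m[:,370:]=0
b=max(comps(m),key=lambda a:a[1][4]);print(b[1])
for lab,uv,z in(("plate BL corner",(212,231),.008),("plate BR",(344,226),.008),("stemS",(314,189),.15),("stemP",(239,194),.15)):
    print(lab,np.round(cast(t,[uv],z)[0],4))
E
```

```text
A [0.5284 0.3153 0.0355] [410. 237.] [0.5259 0.3165 0.0372]
B [0.414  0.3017 0.0355] [410. 206.] [0.4129 0.3025 0.0372]
C [ 0.4297 -0.037   0.0352] [294. 184.] [ 0.4283 -0.0369  0.0376]
D [ 0.4385 -0.1536  0.0352] [256. 177.] [ 0.4373 -0.1533  0.0376]
lid [0.4544 0.1871 0.035 ] [[365. 221.]]
holder plate [ 0.5534 -0.3608  0.06  ] [[177. 190.]]
sample top (array([ 0.6222, -0.1432]), array([334, 179,  23,   8, 113], dtype=int32), (11, 45), array([ 0.208, -0.978])) scene (array([ 0.6245, -0.1417]), array([225, 195,  19,   7, 111], dtype=int32), (21, 49), array([-0.183,  0.983]))
purge top (array([0.6643, 0.0786]), array([232, 151,   7,  21,  64], dtype=int32), (43, 10), array([-0.99 , -0.142])) scene (array([0.6649, 0.0798]), array([309, 222,   9,  18, 112], dtype=int32), (55, 16), array([0.993, 0.121]))
[ 201  172  148   61 5650]
plate BL corner [0.5393 0.1456 0.008 ]
plate BR [ 0.557  -0.1613  0.008 ]
stemS [ 0.6126 -0.0823  0.15  ]
stemP [0.5994 0.0704 0.15  ]
```

```bash
cat >> h.py <<'E'
def state():
    from rig import bot
    s=bot.read_state();R=s["tool_rot"]
    print("t %.1f"%s["clock"],"pos",np.round(s["ee_pos"],4),"yaw %.3f"%np.arctan2(R[1,1],R[0,1]),"tilt",np.round(R[:2,2],4),"F",np.round(s["force"],1),"gap %.4f ff %.1f"%(s["finger_gap"],s["finger_force"]),"q7 %.2f"%s["qpos"][6])
    return s
def plan(wps,pos=None,yaw=None):
    """wps: (x,y,z,yaw); prints the end row of each call (ramp to it)"""
    s=state()
    if pos is None: pos=s["ee_pos"];yaw=np.arctan2(s["tool_rot"][1,1],s["tool_rot"][0,1])
    p=np.array(pos,float)
    for w in wps:
        q=np.array(w[:3],float);n=1
        while 1:
            d=(q-p)/n
            def loc(v,y):return np.array([-np.sin(y)*v[0]+np.cos(y)*v[1],np.cos(y)*v[0]+np.sin(y)*v[1],-v[2]])/.12
            tz=-((w[3]-yaw+np.pi)%(2*np.pi)-np.pi)
            k=[loc(d,yaw-tz*i/n) for i in range(n)]
            if max(abs(np.array(k)).ravel())<=1 and abs(tz)/n<1.2: break
            n+=1
        for r in k: print("  ",np.round(r,3),"turn %.4f"%(tz/n/np.pi))
        p=q;yaw=w[3]
        print("->",w)
def arc(S,r,z,a0,a1,off,n=10):
    """tool follows lever angle a0..a1, tool yaw = a+off; prints n rows"""
    y0=a0+off;P0=S+r*np.array([np.cos(a0),np.sin(a0)])
    for i in range(1,n+1):
        a=a0+(a1-a0)*i/n;v=S+r*np.array([np.cos(a),np.sin(a)])-P0
        print([round(float(x),3) for x in((-np.sin(y0)*v[0]+np.cos(y0)*v[1])/.12,(np.cos(y0)*v[0]+np.sin(y0)*v[1])/.12,0,0,0,-(a-a0)/np.pi)])
E
python3 - <<'E'
from h import *
from rig import bot
print(bot.tips_ahead)
plan([(.623,-.1425,.256,.202),(.623,-.1425,.180,.202)])
S=np.array([.609,-.078]);a0=-1.369;m=-.64
arc(S,.066,0,a0,m,np.pi/2);arc(S,.066,0,m,.12,np.pi/2)
E
```

```text
0.025
t 0.1 pos [0.1863 0.5963 0.2558] yaw 1.268 tilt [-0.0003 -0.001 ] F [ 0.5  0.4 -0.6] gap 0.0854 ff 0.0 q7 -0.11
   [-0.664 -0.599 -0.   ] turn 0.0424
   [-0.737 -0.505 -0.   ] turn 0.0424
   [-0.798 -0.403 -0.   ] turn 0.0424
   [-0.844 -0.293 -0.   ] turn 0.0424
   [-0.876 -0.179 -0.   ] turn 0.0424
   [-0.892 -0.061 -0.   ] turn 0.0424
   [-0.892  0.058 -0.   ] turn 0.0424
   [-0.876  0.176 -0.   ] turn 0.0424
-> (0.623, -0.1425, 0.256, 0.202)
   [0.    0.    0.633] turn -0.0000
-> (0.623, -0.1425, 0.18, 0.202)
[0.001, 0.04, 0.0, 0.0, 0.0, -0.023]
[0.006, 0.08, 0.0, 0.0, 0.0, -0.046]
[0.013, 0.119, 0.0, 0.0, 0.0, -0.07]
[0.023, 0.158, 0.0, 0.0, 0.0, -0.093]
[0.036, 0.196, 0.0, 0.0, 0.0, -0.116]
[0.052, 0.233, 0.0, 0.0, 0.0, -0.139]
[0.07, 0.269, 0.0, 0.0, 0.0, -0.162]
[0.091, 0.303, 0.0, 0.0, 0.0, -0.186]
[0.114, 0.336, 0.0, 0.0, 0.0, -0.209]
[0.14, 0.366, 0.0, 0.0, 0.0, -0.232]
[0.002, 0.042, 0.0, 0.0, 0.0, -0.024]
[0.006, 0.083, 0.0, 0.0, 0.0, -0.048]
[0.014, 0.124, 0.0, 0.0, 0.0, -0.073]
[0.025, 0.165, 0.0, 0.0, 0.0, -0.097]
[0.039, 0.204, 0.0, 0.0, 0.0, -0.121]
[0.056, 0.242, 0.0, 0.0, 0.0, -0.145]
[0.076, 0.279, 0.0, 0.0, 0.0, -0.169]
[0.099, 0.314, 0.0, 0.0, 0.0, -0.194]
[0.124, 0.348, 0.0, 0.0, 0.0, -0.218]
[0.151, 0.379, 0.0, 0.0, 0.0, -0.242]
```

Call:
servo_tool([
  [[-0.1, -0.09, 0, 0, 0, 0.033], [-0.2, -0.18, 0, 0, 0, 0.067], [-0.3, -0.27, 0, 0, 0, 0.1], [-0.4, -0.36, 0, 0, 0, 0.134], [-0.5, -0.45, 0, 0, 0, 0.168], [-0.6, -0.54, 0, 0, 0, 0.202], [-0.7, -0.63, 0, 0, 0, 0.236], [-0.8, -0.72, 0, 0, 0, 0.27], [-0.9, -0.81, 0, 0, 0, 0.304], [-1, -0.9, 0, 0, 0, 0.339]],
], claw=45, squeeze=20)

```text
clock: 0.93
ee_pos: [0.269, 0.4568, 0.2561]
tool_rot: [[-0.196, 0.981, -0.0], [0.981, 0.196, -0.0], [-0.0, -0.0, -1.0]]
force: [0.8, 1.1, -0.4]
finger_gap: 0.0446
finger_force: 0.0
```

Call:
servo_tool([
  [[-0.09, 0.03, 0, 0, 0, 0], [-0.18, 0.06, 0, 0, 0, 0], [-0.27, 0.09, 0, 0, 0, 0], [-0.36, 0.12, 0, 0, 0, 0], [-0.45, 0.15, 0, 0, 0, 0], [-0.54, 0.18, 0, 0, 0, 0], [-0.63, 0.21, 0, 0, 0, 0], [-0.72, 0.25, 0, 0, 0, 0], [-0.82, 0.28, 0, 0, 0, 0], [-0.917, 0.316, 0, 0, 0, 0]],
])

```text
clock: 1.77
ee_pos: [0.3286, 0.3564, 0.2563]
tool_rot: [[-0.202, 0.979, -0.0], [0.979, 0.202, -0.0], [-0.0, -0.0, -1.0]]
force: [1.0, 0.8, -0.3]
finger_gap: 0.0451
finger_force: 0.0
```

Call:
servo_tool([
  [[-0.09, 0.03, 0, 0, 0, 0], [-0.18, 0.06, 0, 0, 0, 0], [-0.27, 0.09, 0, 0, 0, 0], [-0.36, 0.12, 0, 0, 0, 0], [-0.45, 0.15, 0, 0, 0, 0], [-0.54, 0.18, 0, 0, 0, 0], [-0.63, 0.21, 0, 0, 0, 0], [-0.72, 0.25, 0, 0, 0, 0], [-0.82, 0.28, 0, 0, 0, 0], [-0.917, 0.316, 0, 0, 0, 0]],
])

```text
clock: 2.6
ee_pos: [0.3878, 0.2564, 0.2563]
tool_rot: [[-0.202, 0.979, -0.0], [0.979, 0.202, -0.0], [-0.0, -0.0, -1.0]]
force: [0.3, -0.6, 0.1]
finger_gap: 0.0451
finger_force: 0.0
```

Call:
servo_tool([
  [[-0.09, 0.03, 0, 0, 0, 0], [-0.18, 0.06, 0, 0, 0, 0], [-0.27, 0.09, 0, 0, 0, 0], [-0.36, 0.12, 0, 0, 0, 0], [-0.45, 0.15, 0, 0, 0, 0], [-0.54, 0.18, 0, 0, 0, 0], [-0.63, 0.21, 0, 0, 0, 0], [-0.72, 0.25, 0, 0, 0, 0], [-0.82, 0.28, 0, 0, 0, 0], [-0.917, 0.316, 0, 0, 0, 0]],
])

```text
clock: 3.43
ee_pos: [0.4471, 0.1562, 0.2563]
tool_rot: [[-0.202, 0.979, -0.0], [0.979, 0.202, -0.0], [-0.0, -0.0, -1.0]]
force: [-0.6, -0.7, -0.0]
finger_gap: 0.0451
finger_force: 0.0
```

Call:
servo_tool([
  [[-0.09, 0.03, 0, 0, 0, 0], [-0.18, 0.06, 0, 0, 0, 0], [-0.27, 0.09, 0, 0, 0, 0], [-0.36, 0.12, 0, 0, 0, 0], [-0.45, 0.15, 0, 0, 0, 0], [-0.54, 0.18, 0, 0, 0, 0], [-0.63, 0.21, 0, 0, 0, 0], [-0.72, 0.25, 0, 0, 0, 0], [-0.82, 0.28, 0, 0, 0, 0], [-0.917, 0.316, 0, 0, 0, 0]],
])

```text
clock: 4.27
ee_pos: [0.5062, 0.056, 0.2563]
tool_rot: [[-0.202, 0.979, -0.0], [0.979, 0.202, -0.0], [-0.0, -0.0, -1.0]]
force: [0.3, 0.4, 0.1]
finger_gap: 0.0453
finger_force: 0.0
```

Call:
servo_tool([
  [[-0.09, 0.03, 0, 0, 0, 0], [-0.18, 0.06, 0, 0, 0, 0], [-0.27, 0.09, 0, 0, 0, 0], [-0.36, 0.12, 0, 0, 0, 0], [-0.45, 0.15, 0, 0, 0, 0], [-0.54, 0.18, 0, 0, 0, 0], [-0.63, 0.21, 0, 0, 0, 0], [-0.72, 0.25, 0, 0, 0, 0], [-0.82, 0.28, 0, 0, 0, 0], [-0.917, 0.316, 0, 0, 0, 0]],
])

```text
clock: 5.1
ee_pos: [0.5659, -0.0442, 0.2563]
tool_rot: [[-0.202, 0.979, -0.0], [0.979, 0.202, -0.0], [-0.0, -0.0, -1.0]]
force: [0.1, 0.1, -0.0]
finger_gap: 0.0455
finger_force: 0.0
```

Run:
```python
from h import *
plan([(.623,-.1425,.256,.202),(.623,-.1425,.180,.202)])
```

```text
t 5.1 pos [ 0.5659 -0.0442  0.2563] yaw 0.203 tilt [-0.     -0.0001] F [ 0.1  0.1 -0. ] gap 0.0455 ff 0.0 q7 0.38
   [-0.899  0.301  0.002] turn 0.0003
-> (0.623, -0.1425, 0.256, 0.202)
   [0.    0.    0.633] turn -0.0000
-> (0.623, -0.1425, 0.18, 0.202)
```

Call:
servo_tool([
  [[-0.09, 0.03, 0, 0, 0, 0], [-0.18, 0.06, 0, 0, 0, 0], [-0.27, 0.09, 0, 0, 0, 0], [-0.36, 0.12, 0, 0, 0, 0], [-0.45, 0.15, 0, 0, 0, 0], [-0.55, 0.18, 0, 0, 0, 0], [-0.65, 0.22, 0, 0, 0, 0], [-0.75, 0.25, 0, 0, 0, 0], [-0.89, 0.3, 0, 0, 0, 0], [-0.89, 0.3, 0, 0, 0, 0]],
])

```text
clock: 5.93
ee_pos: [0.6231, -0.1439, 0.2562]
tool_rot: [[-0.199, 0.98, 0.0], [0.98, 0.199, -0.002], [-0.002, 0.0, -1.0]]
force: [0.8, -0.4, 0.1]
finger_gap: 0.0449
finger_force: 0.0
```

Call:
servo_tool([
  [[0, 0, 0.07, 0, 0, 0], [0, 0, 0.14, 0, 0, 0], [0, 0, 0.21, 0, 0, 0], [0, 0, 0.28, 0, 0, 0], [0, 0, 0.35, 0, 0, 0], [0, 0, 0.42, 0, 0, 0], [0, 0, 0.49, 0, 0, 0], [0, 0, 0.56, 0, 0, 0], [0, 0, 0.633, 0, 0, 0], [0, 0, 0.633, 0, 0, 0]],
])

```text
clock: 6.77
ee_pos: [0.6214, -0.1401, 0.1784]
tool_rot: [[-0.202, 0.979, -0.002], [0.979, 0.202, 0.0], [0.001, -0.002, -1.0]]
force: [-0.3, 0.1, -0.5]
finger_gap: 0.0449
finger_force: 0.0
```

Call:
servo_tool([
  [[0, 0, 0, 0, 0, 0], [0, 0, 0, 0, 0, 0], [0, 0, 0, 0, 0, 0], [0, 0, 0, 0, 0, 0], [0, 0, 0, 0, 0, 0], [0, 0, 0, 0, 0, 0], [0, 0, 0, 0, 0, 0], [0, 0, 0, 0, 0, 0], [0, 0, 0, 0, 0, 0], [0, 0, 0, 0, 0, 0]],
], claw=10, squeeze=20)

```text
clock: 7.6
ee_pos: [0.6224, -0.1405, 0.1808]
tool_rot: [[-0.202, 0.979, 0.001], [0.979, 0.202, -0.0], [-0.0, 0.001, -1.0]]
force: [-0.2, -1.5, 6.4]
finger_gap: 0.0154
finger_force: 23.2
```

Call:
servo_tool([
  [[0.001, 0.04, 0, 0, 0, -0.023], [0.006, 0.08, 0, 0, 0, -0.046], [0.013, 0.119, 0, 0, 0, -0.07], [0.023, 0.158, 0, 0, 0, -0.093], [0.036, 0.196, 0, 0, 0, -0.116], [0.052, 0.233, 0, 0, 0, -0.139], [0.07, 0.269, 0, 0, 0, -0.162], [0.091, 0.303, 0, 0, 0, -0.186], [0.114, 0.336, 0, 0, 0, -0.209], [0.14, 0.366, 0, 0, 0, -0.232]],
])

```text
clock: 8.43
ee_pos: [0.6603, -0.1155, 0.1806]
tool_rot: [[-0.805, 0.594, -0.003], [0.594, 0.805, -0.0], [0.003, -0.002, -1.0]]
force: [-16.7, -1.7, 14.4]
finger_gap: 0.0155
finger_force: 26.3
```

Call:
servo_tool([
  [[0.006, 0.038, 0, 0, 0, -0.024], [0.014, 0.077, 0, 0, 0, -0.048], [0.026, 0.115, 0, 0, 0, -0.073], [0.042, 0.154, 0, 0, 0, -0.097], [0.06, 0.192, 0, 0, 0, -0.121], [0.081, 0.228, 0, 0, 0, -0.145], [0.104, 0.263, 0, 0, 0, -0.169], [0.129, 0.296, 0, 0, 0, -0.194], [0.154, 0.327, 0, 0, 0, -0.218], [0.181, 0.357, 0, 0, 0, -0.242]],
])

```text
clock: 9.27
ee_pos: [0.6708, -0.0738, 0.181]
tool_rot: [[-0.993, -0.121, 0.003], [-0.121, 0.993, -0.008], [-0.002, -0.008, -1.0]]
force: [9.0, -43.6, -1.7]
finger_gap: 0.0153
finger_force: 34.6
```

Call:
servo_tool([
  [[0, 0, 0, 0, 0, 0], [0, 0, 0, 0, 0, 0], [0, 0, 0, 0, 0, 0], [0, 0, 0, 0, 0, 0], [0, 0, 0, 0, 0, 0], [0, 0, 0, 0, 0, 0], [0, 0, 0, 0, 0, 0], [0, 0, 0, 0, 0, 0], [0, 0, 0, 0, 0, 0], [0, 0, 0, 0, 0, 0]],
])

```text
clock: 10.1
ee_pos: [0.6708, -0.0741, 0.1809]
tool_rot: [[-0.993, -0.116, 0.003], [-0.116, 0.993, -0.007], [-0.002, -0.007, -1.0]]
force: [8.6, -27.2, -1.8]
finger_gap: 0.0157
finger_force: 31.7
```

Run:
```python
from h import *
s=state();print(s["wrist_torque"])
```

```text
t 10.1 pos [ 0.6708 -0.0741  0.1809] yaw 1.687 tilt [ 0.0032 -0.0069] F [  8.6 -27.2  -1.8] gap 0.0157 ff 31.7 q7 1.69
[-5.75986985 -1.95528293 -0.45386828]
```

Call:
servo_tool([
  [[0, 0, 0, 0, 0, 0], [0, 0, 0, 0, 0, 0], [0, 0, 0, 0, 0, 0], [0, 0, 0, 0, 0, 0], [0, 0, -0.1, 0, 0, 0], [0, 0, -0.2, 0, 0, 0], [0, 0, -0.3, 0, 0, 0], [0, 0, -0.4, 0, 0, 0], [0, 0, -0.5, 0, 0, 0], [0, 0, -0.62, 0, 0, 0]],
], claw=45)

```text
clock: 10.93
ee_pos: [0.6698, -0.0677, 0.2562]
tool_rot: [[-0.993, -0.121, 0.0], [-0.121, 0.993, 0.0], [-0.0, -0.0, -1.0]]
force: [-0.8, -0.0, -0.8]
finger_gap: 0.0447
finger_force: 0.0
```

Run:
```python
from h import *
plan([(.438,-.1535,.25,0),(.438,-.1535,.078,0)])
```

```text
t 10.9 pos [ 0.6698 -0.0677  0.2562] yaw 1.692 tilt [0.0003 0.    ] F [-0.8 -0.  -0.8] gap 0.0447 ff 0.0 q7 1.70
   [ 0.668 -0.159  0.017] turn 0.1795
   [ 0.48  -0.491  0.017] turn 0.1795
   [ 0.143 -0.672  0.017] turn 0.1795
-> (0.438, -0.1535, 0.25, 0)
   [0.    0.    0.717] turn -0.0000
   [0.    0.    0.717] turn -0.0000
-> (0.438, -0.1535, 0.078, 0)
```

Call:
servo_tool([
  [[0.07, -0.02, 0, 0, 0, 0.018], [0.13, -0.03, 0, 0, 0, 0.036], [0.2, -0.05, 0, 0, 0, 0.054], [0.27, -0.06, 0, 0, 0, 0.072], [0.33, -0.08, 0, 0, 0, 0.09], [0.4, -0.1, 0, 0, 0, 0.108], [0.47, -0.11, 0, 0, 0, 0.126], [0.53, -0.13, 0, 0, 0, 0.144], [0.6, -0.14, 0, 0, 0, 0.162], [0.668, -0.159, 0.017, 0, 0, 0.1795]],
], claw=85)

```text
clock: 11.77
ee_pos: [0.5925, -0.0963, 0.2541]
tool_rot: [[-0.902, 0.431, 0.001], [0.431, 0.902, 0.0], [-0.001, 0.001, -1.0]]
force: [0.7, 0.2, 0.0]
finger_gap: 0.085
finger_force: 0.0
```

Call:
servo_tool([
  [[0.05, -0.05, 0, 0, 0, 0.018], [0.1, -0.1, 0, 0, 0, 0.036], [0.14, -0.15, 0, 0, 0, 0.054], [0.19, -0.2, 0, 0, 0, 0.072], [0.24, -0.25, 0, 0, 0, 0.09], [0.29, -0.3, 0, 0, 0, 0.108], [0.34, -0.34, 0, 0, 0, 0.126], [0.38, -0.39, 0, 0, 0, 0.144], [0.43, -0.44, 0, 0, 0, 0.162], [0.48, -0.491, 0.017, 0, 0, 0.1795]],
])

```text
clock: 12.6
ee_pos: [0.5153, -0.125, 0.2519]
tool_rot: [[-0.532, 0.846, 0.001], [0.846, 0.532, 0.0], [-0.001, 0.001, -1.0]]
force: [0.2, 0.0, 0.3]
finger_gap: 0.0851
finger_force: 0.0
```

Call:
servo_tool([
  [[0.02, -0.07, 0, 0, 0, 0.018], [0.04, -0.14, 0, 0, 0, 0.036], [0.05, -0.21, 0, 0, 0, 0.054], [0.06, -0.28, 0, 0, 0, 0.072], [0.08, -0.35, 0, 0, 0, 0.09], [0.09, -0.42, 0, 0, 0, 0.108], [0.1, -0.5, 0, 0, 0, 0.126], [0.12, -0.58, 0, 0, 0, 0.144], [0.143, -0.672, 0.017, 0, 0, 0.1795], [0.143, -0.672, 0.017, 0, 0, 0.1795]],
])

```text
clock: 13.43
ee_pos: [0.4366, -0.1541, 0.2493]
tool_rot: [[0.007, 1.0, 0.0], [1.0, -0.007, 0.001], [0.001, 0.0, -1.0]]
force: [0.9, -0.6, 0.2]
finger_gap: 0.0852
finger_force: 0.0
```

```bash
cat >> h.py <<'E'
def look(tag,cams=("scene","top")):
    from rig import bot;import pickle
    o={}
    for n in cams:
        o[n]=bot.snapshot(n);pickle.dump(o[n],open(f"{n}.pkl","wb"));cv2.imwrite(f"pics/{n}_{tag}.png",o[n]["pixels"])
    return o
def blobs(s,z,lo=110):
    for i,st,c,_ in comps(gray_mask(s,lo),150):
        if st[4]<2000: 
            try:r=rim(s,c,z,lo,5);print(st,np.round(c),np.round(r,4))
            except Exception:pass
E
python3 - <<'E'
from h import *
o=look("1");blobs(o["top"],.076)
s=o["scene"]
for n,c in dict(A=(410,237),B=(410,206),C=(294,184),D=(256,177)).items():
    try:print(n,np.round(rim(s,c,.07,95,20),4))
    except Exception:print(n,"no")
plan([(.438,-.1535,.078,0)])
E
```

```text
[260  98  36  60 531] [278. 128.] [ 0.7707 -0.0096  0.0693]
[116 135  30  29 477] [133. 150.] [0.7172 0.3327 0.0341]
[405 204  48  32 773] [428. 218.] [ 0.5536 -0.34    0.0491]
[116 215  32  32 691] [133. 230.] [0.5283 0.3151 0.0356]
[ 439  240   27  109 1659] [453. 290.] [ 0.4227 -0.3442  0.0979]
[177 252  31  31 739] [192. 267.] [0.4521 0.175  0.033 ]
[328 263  11  27 203] [333. 276.] [ 0.4398 -0.1426  0.0259]
[274 264  33  33 855] [290. 280.] [ 0.4297 -0.037   0.0352]
[118 267  32  32 701] [135. 282.] [0.414  0.3016 0.0356]
[239 412  58   8 334] [269. 416.] [ 0.0366 -0.0024  0.1177]
A [0.5259 0.3164 0.0373]
B [0.4129 0.3025 0.0372]
C [ 0.4284 -0.0366  0.0377]
D [ 0.4376 -0.153   0.0378]
t 13.5 pos [ 0.4385 -0.1533  0.2494] yaw 0.003 tilt [0.0011 0.0003] F [-0.2 -0.8  0.6] gap 0.0848 ff 0.0 q7 0.38
   [-0.001 -0.002  0.714] turn 0.0006
   [-0.001 -0.002  0.714] turn 0.0006
-> (0.438, -0.1535, 0.078, 0)
```

View pics/scene_1.png

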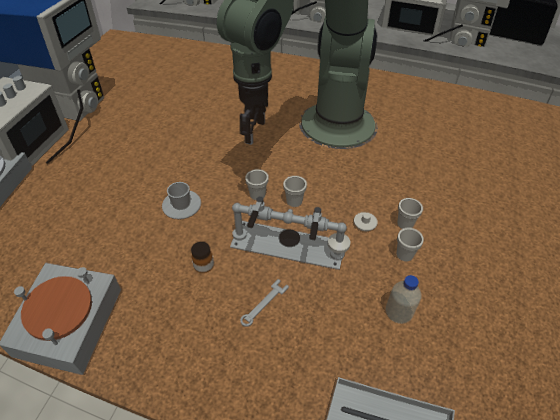

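Sample lever is now parallel to the purge lever (shut), at (255,213). All four beakers are undisturbed and the gripper is above the beaker at (257,180).

Call:
servo_tool([
  [[0, 0, 0.07, 0, 0, 0], [0, 0, 0.15, 0, 0, 0], [0, 0, 0.22, 0, 0, 0], [0, 0, 0.29, 0, 0, 0], [0, 0, 0.36, 0, 0, 0], [0, 0, 0.44, 0, 0, 0], [0, 0, 0.51, 0, 0, 0], [0, 0, 0.58, 0, 0, 0], [0, 0, 0.65, 0, 0, 0], [0, 0, 0.73, 0, 0, 0]],
])

```text
clock: 14.37
ee_pos: [0.4381, -0.1536, 0.1603]
tool_rot: [[-0.0, 1.0, 0.0], [1.0, 0.0, -0.0], [-0.0, 0.0, -1.0]]
force: [0.6, 0.3, 0.3]
finger_gap: 0.085
finger_force: 0.0
```

Call:
servo_tool([
  [[0, 0, 0.08, 0, 0, 0], [0, 0, 0.17, 0, 0, 0], [0, 0, 0.25, 0, 0, 0], [0, 0, 0.33, 0, 0, 0], [0, 0, 0.42, 0, 0, 0], [0, 0, 0.5, 0, 0, 0], [0, 0, 0.58, 0, 0, 0], [0, 0, 0.67, 0, 0, 0], [0, 0, 0.73, 0, 0, 0], [0, 0, 0.73, 0, 0, 0]],
])

```text
clock: 15.2
ee_pos: [0.4374, -0.1534, 0.0721]
tool_rot: [[-0.0, 1.0, -0.002], [1.0, 0.0, 0.0], [0.0, -0.002, -1.0]]
force: [0.7, -0.2, 0.2]
finger_gap: 0.0851
finger_force: 0.0
```

Call:
servo_tool([
  [[0, 0, 0, 0, 0, 0], [0, 0, 0, 0, 0, 0], [0, 0, 0, 0, 0, 0], [0, 0, 0, 0, 0, 0], [0, 0, 0, 0, 0, 0], [0, 0, 0, 0, 0, 0], [0, 0, 0, 0, 0, 0], [0, 0, 0, 0, 0, 0], [0, 0, 0, 0, 0, 0], [0, 0, 0, 0, 0, 0]],
], claw=60, squeeze=25)

```text
clock: 16.03
ee_pos: [0.4382, -0.1536, 0.0738]
tool_rot: [[-0.0, 1.0, 0.001], [1.0, 0.0, -0.0], [-0.0, 0.001, -1.0]]
force: [-1.0, 0.6, 7.5]
finger_gap: 0.0677
finger_force: 28.3
```

Run:
```python
from h import *
plan([(.438,-.1535,.28,0),(.5535,-.361,.28,0)])
```

```text
t 16.0 pos [ 0.4382 -0.1536  0.0738] yaw 0.000 tilt [ 0.0006 -0.0001] F [-1.   0.6  7.5] gap 0.0677 ff 28.3 q7 0.55
   [ 0.    -0.001 -0.859] turn 0.0000
   [ 0.    -0.001 -0.859] turn 0.0000
-> (0.438, -0.1535, 0.28, 0)
   [-0.865  0.481 -0.   ] turn -0.0000
   [-0.865  0.481 -0.   ] turn -0.0000
-> (0.5535, -0.361, 0.28, 0)
```

Call:
servo_tool([
  [[0, 0, -0.05, 0, 0, 0], [0, 0, -0.1, 0, 0, 0], [0, 0, -0.2, 0, 0, 0], [0, 0, -0.3, 0, 0, 0], [0, 0, -0.4, 0, 0, 0], [0, 0, -0.5, 0, 0, 0], [0, 0, -0.6, 0, 0, 0], [0, 0, -0.7, 0, 0, 0], [0, 0, -0.8, 0, 0, 0], [0, 0, -0.9, 0, 0, 0]],
])

```text
clock: 16.87
ee_pos: [0.438, -0.1535, 0.1826]
tool_rot: [[-0.0, 1.0, 0.001], [1.0, 0.0, -0.0], [-0.0, 0.001, -1.0]]
force: [0.7, 0.9, -0.7]
finger_gap: 0.0677
finger_force: 28.7
```

Call:
servo_tool([
  [[-0.08, 0.04, -0.04, 0, 0, 0], [-0.17, 0.09, -0.08, 0, 0, 0], [-0.26, 0.14, -0.12, 0, 0, 0], [-0.34, 0.19, -0.16, 0, 0, 0], [-0.43, 0.24, -0.2, 0, 0, 0], [-0.52, 0.29, -0.24, 0, 0, 0], [-0.6, 0.34, -0.28, 0, 0, 0], [-0.69, 0.38, -0.33, 0, 0, 0], [-0.78, 0.43, -0.37, 0, 0, 0], [-0.865, 0.48, -0.41, 0, 0, 0]],
])

```text
clock: 17.7
ee_pos: [0.4959, -0.2586, 0.2311]
tool_rot: [[-0.0, 1.0, 0.0], [1.0, 0.0, -0.0], [-0.0, 0.0, -1.0]]
force: [0.3, 0.6, -0.4]
finger_gap: 0.0677
finger_force: 28.7
```

Call:
servo_tool([
  [[-0.09, 0.05, -0.05, 0, 0, 0], [-0.18, 0.1, -0.1, 0, 0, 0], [-0.27, 0.15, -0.15, 0, 0, 0], [-0.36, 0.2, -0.2, 0, 0, 0], [-0.46, 0.26, -0.25, 0, 0, 0], [-0.56, 0.31, -0.3, 0, 0, 0], [-0.66, 0.37, -0.35, 0, 0, 0], [-0.76, 0.42, -0.38, 0, 0, 0], [-0.865, 0.482, -0.41, 0, 0, 0], [-0.865, 0.482, -0.41, 0, 0, 0]],
])

```text
clock: 18.53
ee_pos: [0.554, -0.364, 0.2803]
tool_rot: [[0.001, 1.0, 0.001], [1.0, -0.001, -0.002], [-0.002, 0.001, -1.0]]
force: [1.0, -1.3, -0.0]
finger_gap: 0.0677
finger_force: 28.7
```

Run:
```python
from h import *
s=state()
o=look("2")
a=cv2.resize(o["scene"]["pixels"][60:230,100:320],(660,510),interpolation=cv2.INTER_CUBIC);cv2.imwrite("pics/c2.png",a)
print(np.round(cast(o["top"],[(433,229)],.066),4))
```

```text
t 18.5 pos [ 0.554  -0.364   0.2803] yaw -0.001 tilt [ 0.0007 -0.0018] F [ 1.  -1.3 -0. ] gap 0.0677 ff 28.7 q7 0.70
[[ 0.5457 -0.353   0.066 ]]
```

View pics/c2.png

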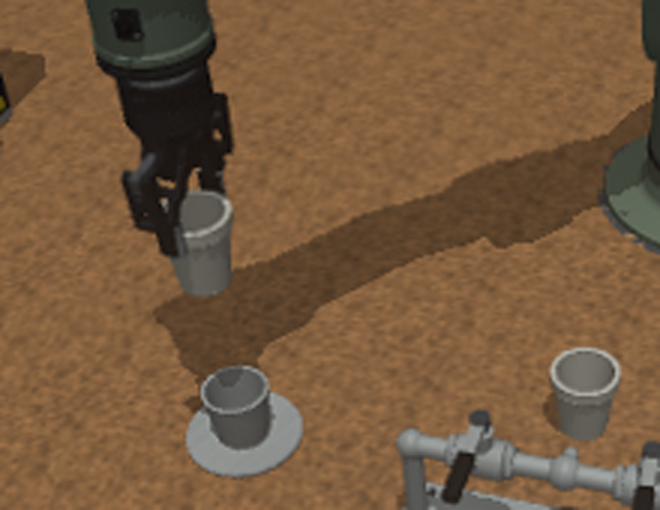

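The crop shows the beaker held upright, its rim near crop (203,213), with the holder mouth at crop (236,388). Next I measure the mouth more exactly.

Run:
```python
from h import *
import pickle
from rig import bot
s=pickle.load(open("scene.pkl","rb"));state()
p=bot.read_state()["ee_pos"]
print("pred rim px",proj(s,[p+[0,0,.002]]))
g=cv2.cvtColor(s["pixels"],cv2.COLOR_BGR2GRAY)
def ell(x0,y0,x1,y1,lo,z):
    m=np.zeros_like(g);m[y0:y1,x0:x1]=(gray_mask(s,lo)[y0:y1,x0:x1]);
    k=max(cv2.findContours(m,cv2.RETR_EXTERNAL,cv2.CHAIN_APPROX_NONE)[0],key=len)
    h=cv2.convexHull(k).reshape(-1,2);P=cast(s,h,z);print(lo,cv2.boundingRect(k),np.round(circ(P[:,:2]),4))
# held rim: crop x 173-233,y190-240 -> px
for lo in(130,150): ell(157,122,179,146,lo,p[2]+.002)
# holder plate
m=gray_mask(s,90);
for lo in (90,105,120): ell(158,178,204,220,lo,.005)
pr=proj(s,[[.5534,-.3608,.066],[.5534-.0305,-.3608,.066],[.5534+.0305,-.3608,.066],[.5534,-.3608-.0305,.066],[.5534,-.3608+.0305,.066]]);print(np.round((pr-[100,60])*3))
```

```text
t 18.6 pos [ 0.5532 -0.3618  0.2795] yaw -0.000 tilt [-0.0004 -0.0001] F [ 0.1  0.8 -1.5] gap 0.0677 ff 28.7 q7 0.69
pred rim px [[163.95891295 131.26948851]]
130 (162, 126, 15, 13) [ 0.5511 -0.3611  0.031 ]
150 (170, 127, 7, 10) [ 0.5497 -0.3602  0.0286]
90 (162, 182, 39, 37) [ 0.537  -0.3707  0.0721]
105 (162, 191, 39, 28) [ 0.5522 -0.36    0.0594]
120 (162, 191, 39, 28) [ 0.5515 -0.3605  0.059 ]
[[232. 389.]
 [246. 369.]
 [218. 410.]
 [205. 382.]
 [260. 396.]]
```

Call:
servo_tool([
  [[0, 0, 0.08, 0, 0, 0], [0, 0, 0.16, 0, 0, 0], [0, 0, 0.24, 0, 0, 0], [0, 0, 0.32, 0, 0, 0], [0, 0, 0.4, 0, 0, 0], [0, 0, 0.48, 0, 0, 0], [0, 0, 0.56, 0, 0, 0], [0, 0, 0.64, 0, 0, 0], [0, 0, 0.7, 0, 0, 0], [0, 0, 0.7, 0, 0, 0]],
])

```text
clock: 19.47
ee_pos: [0.553, -0.3607, 0.194]
tool_rot: [[-0.0, 1.0, -0.002], [1.0, 0.0, 0.001], [0.001, -0.002, -1.0]]
force: [0.8, 0.7, -0.7]
finger_gap: 0.0674
finger_force: 28.7
```

Call:
servo_tool([
  [[0, 0, 0.07, 0, 0, 0], [0, 0, 0.14, 0, 0, 0], [0, 0, 0.21, 0, 0, 0], [0, 0, 0.28, 0, 0, 0], [0, 0, 0.35, 0, 0, 0], [0, 0, 0.42, 0, 0, 0], [0, 0, 0.49, 0, 0, 0], [0, 0, 0.56, 0, 0, 0], [0, 0, 0.62, 0, 0, 0], [0, 0, 0.67, 0, 0, 0]],
])

```text
clock: 20.3
ee_pos: [0.5534, -0.361, 0.1145]
tool_rot: [[-0.0, 1.0, -0.0], [1.0, 0.0, 0.0], [0.0, -0.0, -1.0]]
force: [1.1, -0.0, -0.3]
finger_gap: 0.0677
finger_force: 28.7
```

Call:
servo_tool([
  [[0, 0, 0, 0, 0, 0], [0, 0, 0, 0, 0, 0], [0, 0, 0.02, 0, 0, 0], [0, 0, 0.04, 0, 0, 0], [0, 0, 0.06, 0, 0, 0], [0, 0, 0.08, 0, 0, 0], [0, 0, 0.1, 0, 0, 0], [0, 0, 0.12, 0, 0, 0], [0, 0, 0.12, 0, 0, 0], [0, 0, 0.12, 0, 0, 0]],
])

```text
clock: 21.13
ee_pos: [0.5535, -0.3611, 0.1009]
tool_rot: [[-0.0, 1.0, -0.0], [1.0, 0.0, 0.0], [0.0, -0.0, -1.0]]
force: [0.6, -0.1, -0.5]
finger_gap: 0.0678
finger_force: 28.7
```

Run:
```python
from h import *
plan([(.553,-.361,.092,0)])
```

```text
t 21.1 pos [ 0.5535 -0.3611  0.1009] yaw 0.000 tilt [-0.0002  0.    ] F [ 0.6 -0.1 -0.5] gap 0.0678 ff 28.7 q7 0.76
   [ 0.001 -0.004  0.074] turn 0.0001
-> (0.553, -0.361, 0.092, 0)
```

Call:
servo_tool([
  [[0, 0, 0.01, 0, 0, 0], [0, 0, 0.02, 0, 0, 0], [0, 0, 0.03, 0, 0, 0], [0, 0, 0.04, 0, 0, 0], [0, 0, 0.045, 0, 0, 0], [0, 0, 0.05, 0, 0, 0], [0, 0, 0.055, 0, 0, 0], [0, 0, 0.058, 0, 0, 0], [0, 0, 0.058, 0, 0, 0], [0, 0, 0.058, 0, 0, 0]],
])

```text
clock: 21.97
ee_pos: [0.553, -0.3612, 0.094]
tool_rot: [[-0.0, 1.0, -0.001], [1.0, 0.0, 0.0], [0.0, -0.001, -1.0]]
force: [-4.5, -0.1, 2.4]
finger_gap: 0.0675
finger_force: 29.0
```

Call:
servo_tool([
  [[0, 0, 0.002, 0, 0, 0], [0, 0, 0.004, 0, 0, 0], [0, 0, 0.006, 0, 0, 0], [0, 0, 0.008, 0, 0, 0], [0, 0, 0.01, 0, 0, 0], [0, 0, 0.01, 0, 0, 0], [0, 0, 0.01, 0, 0, 0], [0, 0, 0.01, 0, 0, 0], [0, 0, 0.01, 0, 0, 0], [0, 0, 0.01, 0, 0, 0]],
])

```text
clock: 22.8
ee_pos: [0.5529, -0.3613, 0.0929]
tool_rot: [[0.0, 1.0, -0.001], [1.0, -0.0, 0.0], [0.0, -0.001, -1.0]]
force: [-5.8, 0.5, 4.4]
finger_gap: 0.0674
finger_force: 29.1
```

Call:
servo_tool([
  [[0, -0.004, 0, 0, 0, 0], [0, -0.008, 0, 0, 0, 0], [0, -0.01, 0, 0, 0, 0], [0, -0.01, 0.002, 0, 0, 0], [0, -0.01, 0.004, 0, 0, 0], [0, -0.01, 0.006, 0, 0, 0], [0, -0.01, 0.008, 0, 0, 0], [0, -0.01, 0.008, 0, 0, 0], [0, -0.01, 0.008, 0, 0, 0], [0, -0.01, 0.008, 0, 0, 0]],
])

```text
clock: 23.63
ee_pos: [0.5526, -0.3611, 0.0921]
tool_rot: [[-0.0, 1.0, 0.001], [1.0, 0.0, -0.0], [-0.0, 0.001, -1.0]]
force: [1.2, 0.4, 4.5]
finger_gap: 0.0677
finger_force: 29.1
```

Call:
servo_tool([
  [[0, 0, 0.002, 0, 0, 0], [0, 0, 0.004, 0, 0, 0], [0, 0, 0.006, 0, 0, 0], [0, 0, 0.006, 0, 0, 0], [0, 0, 0.006, 0, 0, 0], [0, 0, 0.006, 0, 0, 0], [0, 0, 0.006, 0, 0, 0], [0, 0, 0.006, 0, 0, 0], [0, 0, 0.006, 0, 0, 0], [0, 0, 0.006, 0, 0, 0]],
])

```text
clock: 24.47
ee_pos: [0.5526, -0.3612, 0.0917]
tool_rot: [[-0.0, 1.0, 0.001], [1.0, 0.0, -0.0], [-0.0, 0.001, -1.0]]
force: [0.3, 2.3, 9.5]
finger_gap: 0.0676
finger_force: 29.6
```

Call:
servo_tool([
  [[0, 0, -0.008, 0, 0, 0], [0, 0, -0.008, 0, 0, 0], [0, 0, -0.008, 0, 0, 0], [0, 0, -0.008, 0, 0, 0], [0, 0, -0.008, 0, 0, 0], [0, 0, -0.1, 0, 0, 0], [0, 0, -0.2, 0, 0, 0], [0, 0, -0.3, 0, 0, 0], [0, 0, -0.4, 0, 0, 0], [0, 0, -0.5, 0, 0, 0]],
], claw=85)

```text
clock: 25.3
ee_pos: [0.5525, -0.3612, 0.1531]
tool_rot: [[-0.0, 1.0, 0.001], [1.0, 0.0, -0.0], [-0.0, 0.001, -1.0]]
force: [-0.0, 0.9, -0.0]
finger_gap: 0.0852
finger_force: 0.0
```

Call:
servo_tool([
  [[0, 0, -0.08, 0, 0, 0], [0, 0, -0.16, 0, 0, 0], [0, 0, -0.24, 0, 0, 0], [0, 0, -0.32, 0, 0, 0], [0, 0, -0.4, 0, 0, 0], [0, 0, -0.48, 0, 0, 0], [0, 0, -0.56, 0, 0, 0], [0, 0, -0.64, 0, 0, 0], [0, 0, -0.72, 0, 0, 0], [0, 0, -0.8, 0, 0, 0]],
])

```text
clock: 26.13
ee_pos: [0.5523, -0.3611, 0.2481]
tool_rot: [[-0.0, 1.0, -0.0], [1.0, 0.0, -0.0], [-0.0, -0.0, -1.0]]
force: [-0.3, -0.7, -0.2]
finger_gap: 0.0848
finger_force: 0.0
```

Call:
servo_tool([
  [[0.09, -0.03, 0, 0, 0, 0], [0.18, -0.07, 0, 0, 0, 0], [0.27, -0.1, 0, 0, 0, 0], [0.36, -0.14, 0, 0, 0, 0], [0.45, -0.17, 0, 0, 0, 0], [0.54, -0.2, 0, 0, 0, 0], [0.63, -0.24, 0, 0, 0, 0], [0.72, -0.27, 0, 0, 0, 0], [0.81, -0.31, 0, 0, 0, 0], [0.9, -0.343, 0, 0, 0, 0]],
])

```text
clock: 26.97
ee_pos: [0.5107, -0.2521, 0.2472]
tool_rot: [[-0.0, 1.0, -0.0], [1.0, 0.0, -0.0], [-0.0, -0.0, -1.0]]
force: [0.7, -1.0, 0.0]
finger_gap: 0.0851
finger_force: 0.0
```

Call:
servo_tool([
  [[0.09, -0.03, 0, 0, 0, 0], [0.18, -0.07, 0, 0, 0, 0], [0.27, -0.1, 0, 0, 0, 0], [0.36, -0.14, 0, 0, 0, 0], [0.45, -0.17, 0, 0, 0, 0], [0.54, -0.2, 0, 0, 0, 0], [0.63, -0.24, 0, 0, 0, 0], [0.72, -0.27, 0, 0, 0, 0], [0.81, -0.31, 0, 0, 0, 0], [0.9, -0.343, 0, 0, 0, 0]],
])

```text
clock: 27.8
ee_pos: [0.4694, -0.1441, 0.2472]
tool_rot: [[-0.0, 1.0, 0.0], [1.0, 0.0, -0.0], [-0.0, 0.0, -1.0]]
force: [0.3, 0.3, -0.2]
finger_gap: 0.0852
finger_force: 0.0
```

Run:
```python
from h import *
o=look("3");blobs(o["top"],.076)
s=o["scene"]
for n,c in dict(A=(410,237),B=(410,206),C=(294,184)).items():
    try:print(n,np.round(rim(s,c,.07,95,20),4))
    except Exception:print(n,"no")
try:print("held",np.round(rim(s,(177,185),.088,110,20),4))
except Exception as e:print(e)
plan([(.429,-.037,.23,0),(.429,-.037,.074,0)])
cv2.imwrite("pics/c3.png",np.hstack([cv2.resize(o["scene"]["pixels"][150:230,140:240],(400,320)),cv2.resize(o["top"]["pixels"][190:270,380:480],(400,320))]))
```

```text
[260  98  36  60 529] [278. 128.] [ 0.7707 -0.0096  0.0693]
[116 135  30  28 482] [133. 150.] [0.7176 0.3326 0.0342]
[ 427  209   30  107 1690] [441. 256.] [ 0.489  -0.3409  0.0924]
[116 215  32  32 705] [132. 230.] [0.5283 0.3151 0.0356]
[177 252  31  31 742] [192. 267.] [0.4521 0.1749 0.033 ]
[274 264  33  33 856] [290. 280.] [ 0.4297 -0.037   0.0352]
[118 267  32  32 707] [135. 282.] [0.414  0.3016 0.0356]
[239 412  43   8 263] [264. 416.] [0.0971 0.0132 0.0583]
A [0.5259 0.3164 0.0373]
B [0.4132 0.3022 0.0374]
C [ 0.4284 -0.0366  0.0377]
held [ 0.5453 -0.3646  0.0339]
t 27.9 pos [ 0.4695 -0.1433  0.2472] yaw 0.002 tilt [-0.0002  0.0007] F [-0.2  0.5  0.8] gap 0.0848 ff 0.0 q7 0.36
   [ 0.886 -0.335  0.143] turn 0.0007
-> (0.429, -0.037, 0.23, 0)
   [0.   0.   0.65] turn -0.0000
   [0.   0.   0.65] turn -0.0000
-> (0.429, -0.037, 0.074, 0)
```

View pics/c3.png

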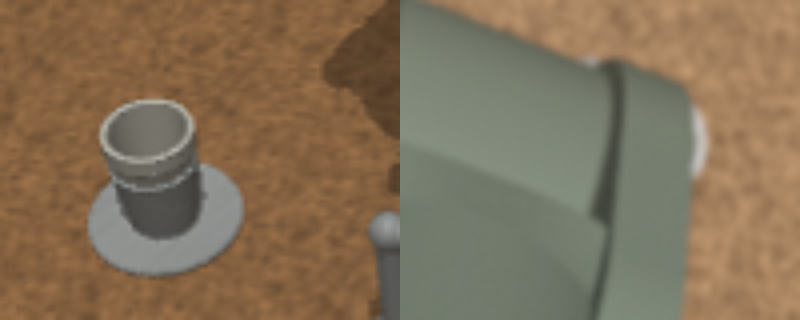

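Call:
servo_tool([
  [[0.09, -0.03, 0.01, 0, 0, 0], [0.18, -0.07, 0.02, 0, 0, 0], [0.27, -0.1, 0.03, 0, 0, 0], [0.36, -0.14, 0.05, 0, 0, 0], [0.45, -0.17, 0.07, 0, 0, 0], [0.54, -0.2, 0.09, 0, 0, 0], [0.63, -0.24, 0.1, 0, 0, 0], [0.73, -0.28, 0.12, 0, 0, 0], [0.88, -0.335, 0.143, 0, 0, 0], [0.88, -0.335, 0.143, 0, 0, 0]],
])

```text
clock: 28.73
ee_pos: [0.4282, -0.0366, 0.2294]
tool_rot: [[-0.003, 1.0, -0.001], [1.0, 0.003, 0.001], [0.001, -0.001, -1.0]]
force: [0.1, 1.1, -1.0]
finger_gap: 0.0851
finger_force: 0.0
```

Call:
servo_tool([
  [[0, 0, 0.07, 0, 0, 0], [0, 0, 0.14, 0, 0, 0], [0, 0, 0.2, 0, 0, 0], [0, 0, 0.26, 0, 0, 0], [0, 0, 0.33, 0, 0, 0], [0, 0, 0.39, 0, 0, 0], [0, 0, 0.46, 0, 0, 0], [0, 0, 0.52, 0, 0, 0], [0, 0, 0.58, 0, 0, 0], [0, 0, 0.65, 0, 0, 0]],
])

```text
clock: 29.57
ee_pos: [0.4298, -0.0396, 0.1514]
tool_rot: [[-0.0, 1.0, 0.0], [1.0, 0.0, -0.0], [-0.0, 0.0, -1.0]]
force: [0.2, 0.5, -0.9]
finger_gap: 0.0847
finger_force: 0.0
```

Call:
servo_tool([
  [[0, 0, 0.07, 0, 0, 0], [0, 0, 0.14, 0, 0, 0], [0, 0, 0.21, 0, 0, 0], [0, 0, 0.28, 0, 0, 0], [0, 0, 0.35, 0, 0, 0], [0, 0, 0.42, 0, 0, 0], [0, 0, 0.49, 0, 0, 0], [0, 0, 0.57, 0, 0, 0], [0, 0, 0.65, 0, 0, 0], [0, 0, 0.65, 0, 0, 0]],
])

```text
clock: 30.4
ee_pos: [0.429, -0.0396, 0.0723]
tool_rot: [[-0.0, 1.0, -0.002], [1.0, 0.0, -0.0], [-0.0, -0.002, -1.0]]
force: [-1.3, 0.4, 0.2]
finger_gap: 0.0847
finger_force: 0.0
```

Call:
servo_tool([
  [[0, 0, 0, 0, 0, 0], [0, 0, 0, 0, 0, 0], [0, 0, 0, 0, 0, 0], [0, 0, 0, 0, 0, 0], [0, 0, 0, 0, 0, 0], [0, 0, 0, 0, 0, 0], [0, 0, 0, 0, 0, 0], [0, 0, 0, 0, 0, 0], [0, 0, 0, 0, 0, 0], [0, 0, 0, 0, 0, 0]],
], claw=60, squeeze=25)

```text
clock: 31.23
ee_pos: [0.43, -0.0395, 0.0743]
tool_rot: [[-0.0, 1.0, 0.001], [1.0, 0.0, 0.0], [0.0, 0.001, -1.0]]
force: [-0.2, -0.5, 7.0]
finger_gap: 0.0676
finger_force: 28.8
```

Run:
```python
from h import *
plan([(.429,-.037,.18,0),(.5526,-.3612,.25,0)])
```

```text
t 31.2 pos [ 0.43   -0.0395  0.0743] yaw 0.000 tilt [0.0007 0.    ] F [-0.2 -0.5  7. ] gap 0.0676 ff 28.8 q7 0.27
   [ 0.021 -0.008 -0.881] turn 0.0001
-> (0.429, -0.037, 0.18, 0)
   [-0.901  0.343 -0.194] turn -0.0000
   [-0.901  0.343 -0.194] turn -0.0000
   [-0.901  0.343 -0.194] turn -0.0000
-> (0.5526, -0.3612, 0.25, 0)
```

Call:
servo_tool([
  [[0, 0, -0.05, 0, 0, 0], [0, 0, -0.1, 0, 0, 0], [0, 0, -0.2, 0, 0, 0], [0, 0, -0.3, 0, 0, 0], [0, 0, -0.4, 0, 0, 0], [0, 0, -0.5, 0, 0, 0], [0, 0, -0.6, 0, 0, 0], [0, 0, -0.7, 0, 0, 0], [0, 0, -0.8, 0, 0, 0], [0, 0, -0.88, 0, 0, 0]],
])

```text
clock: 32.07
ee_pos: [0.4296, -0.0396, 0.181]
tool_rot: [[-0.0, 1.0, 0.001], [1.0, 0.0, 0.0], [0.0, 0.001, -1.0]]
force: [-0.6, -0.5, -0.3]
finger_gap: 0.068
finger_force: 28.6
```

Call:
servo_tool([
  [[-0.09, 0.03, -0.02, 0, 0, 0], [-0.18, 0.07, -0.04, 0, 0, 0], [-0.27, 0.1, -0.06, 0, 0, 0], [-0.36, 0.14, -0.08, 0, 0, 0], [-0.45, 0.17, -0.1, 0, 0, 0], [-0.54, 0.2, -0.12, 0, 0, 0], [-0.63, 0.24, -0.14, 0, 0, 0], [-0.72, 0.27, -0.16, 0, 0, 0], [-0.81, 0.31, -0.18, 0, 0, 0], [-0.9, 0.34, -0.2, 0, 0, 0]],
])

```text
clock: 32.9
ee_pos: [0.471, -0.1487, 0.2038]
tool_rot: [[-0.0, 1.0, 0.0], [1.0, 0.0, -0.0], [-0.0, 0.0, -1.0]]
force: [-0.2, 0.3, -1.2]
finger_gap: 0.0677
finger_force: 28.6
```

Call:
servo_tool([
  [[-0.09, 0.03, -0.02, 0, 0, 0], [-0.18, 0.07, -0.04, 0, 0, 0], [-0.27, 0.1, -0.06, 0, 0, 0], [-0.36, 0.14, -0.08, 0, 0, 0], [-0.45, 0.17, -0.1, 0, 0, 0], [-0.54, 0.2, -0.12, 0, 0, 0], [-0.63, 0.24, -0.14, 0, 0, 0], [-0.72, 0.27, -0.16, 0, 0, 0], [-0.81, 0.31, -0.18, 0, 0, 0], [-0.9, 0.34, -0.2, 0, 0, 0]],
])

```text
clock: 33.73
ee_pos: [0.5118, -0.2566, 0.2279]
tool_rot: [[-0.001, 1.0, 0.0], [1.0, 0.001, 0.0], [0.0, 0.0, -1.0]]
force: [-0.1, 0.3, 0.5]
finger_gap: 0.0679
finger_force: 28.6
```

Call:
servo_tool([
  [[-0.09, 0.03, -0.02, 0, 0, 0], [-0.18, 0.07, -0.04, 0, 0, 0], [-0.27, 0.1, -0.06, 0, 0, 0], [-0.36, 0.14, -0.08, 0, 0, 0], [-0.45, 0.17, -0.1, 0, 0, 0], [-0.54, 0.2, -0.12, 0, 0, 0], [-0.64, 0.24, -0.14, 0, 0, 0], [-0.76, 0.28, -0.16, 0, 0, 0], [-0.9, 0.342, -0.18, 0, 0, 0], [-0.9, 0.342, -0.18, 0, 0, 0]],
])

```text
clock: 34.57
ee_pos: [0.5527, -0.367, 0.2496]
tool_rot: [[0.002, 1.0, 0.0], [1.0, -0.002, -0.002], [-0.002, 0.0, -1.0]]
force: [0.6, -1.8, -2.2]
finger_gap: 0.0674
finger_force: 28.6
```

Call:
servo_tool([
  [[0, 0, 0, 0, 0, 0], [0, 0, 0, 0, 0, 0], [0, 0, 0.1, 0, 0, 0], [0, 0, 0.2, 0, 0, 0], [0, 0, 0.3, 0, 0, 0], [0, 0, 0.4, 0, 0, 0], [0, 0, 0.5, 0, 0, 0], [0, 0, 0.5, 0, 0, 0], [0, 0, 0.5, 0, 0, 0], [0, 0, 0.5, 0, 0, 0]],
])

```text
clock: 35.4
ee_pos: [0.5526, -0.3637, 0.1895]
tool_rot: [[-0.0, 1.0, 0.0], [1.0, 0.0, -0.0], [-0.0, 0.0, -1.0]]
force: [0.7, -0.1, -0.8]
finger_gap: 0.0677
finger_force: 28.6
```

Run:
```python
from h import *
plan([(.5526,-.3637,.128,0)])
o=look("4",("scene",))
cv2.imwrite("pics/c4.png",cv2.resize(o["scene"]["pixels"][110:230,120:270],(600,480),interpolation=cv2.INTER_CUBIC))
```

```text
t 35.4 pos [ 0.5526 -0.3637  0.1895] yaw 0.000 tilt [ 0.0002 -0.0003] F [ 0.7 -0.1 -0.8] gap 0.0677 ff 28.6 q7 0.72
   [-0.     0.     0.512] turn 0.0001
-> (0.5526, -0.3637, 0.128, 0)
```

View pics/c4.png

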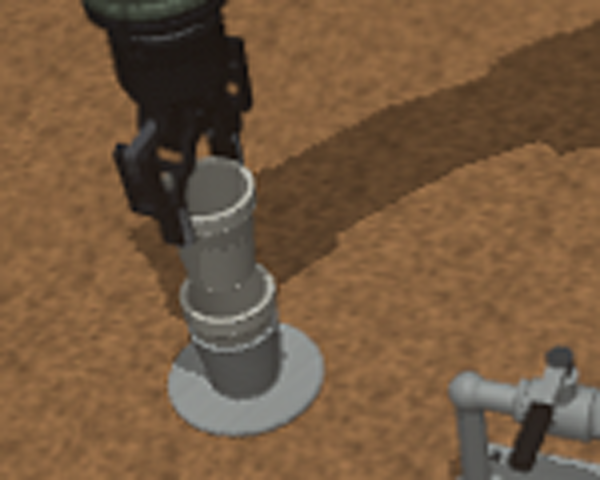

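The held beaker is upright, its rim at crop (220,195), and aligned over the seated one at crop (228,295). Lowering it now.

Call:
servo_tool([
  [[0, 0, 0.07, 0, 0, 0], [0, 0, 0.14, 0, 0, 0], [0, 0, 0.21, 0, 0, 0], [0, 0, 0.28, 0, 0, 0], [0, 0, 0.34, 0, 0, 0], [0, 0, 0.4, 0, 0, 0], [0, 0, 0.44, 0, 0, 0], [0, 0, 0.47, 0, 0, 0], [0, 0, 0.49, 0, 0, 0], [0, 0, 0.51, 0, 0, 0]],
])

```text
clock: 36.28
ee_pos: [0.5525, -0.3636, 0.1279]
tool_rot: [[-0.0, 1.0, 0.0], [1.0, 0.0, -0.0], [-0.0, 0.0, -1.0]]
force: [-0.2, 0.1, -1.1]
finger_gap: 0.0677
finger_force: 28.6
```

Call:
servo_tool([
  [[0, 0, 0.01, 0, 0, 0], [0, 0, 0.02, 0, 0, 0], [0, 0, 0.03, 0, 0, 0], [0, 0, 0.035, 0, 0, 0], [0, 0, 0.04, 0, 0, 0], [0, 0, 0.045, 0, 0, 0], [0, 0, 0.05, 0, 0, 0], [0, 0, 0.054, 0, 0, 0], [0, 0, 0.054, 0, 0, 0], [0, 0, 0.054, 0, 0, 0]],
])

```text
clock: 37.12
ee_pos: [0.5524, -0.3635, 0.1215]
tool_rot: [[-0.0, 1.0, -0.0], [1.0, 0.0, -0.0], [-0.0, -0.0, -1.0]]
force: [-0.1, -0.8, -1.0]
finger_gap: 0.0673
finger_force: 28.6
```

Call:
servo_tool([
  [[0, 0, 0.003, 0, 0, 0], [0, 0, 0.006, 0, 0, 0], [0, 0, 0.009, 0, 0, 0], [0, 0, 0.012, 0, 0, 0], [0, 0, 0.014, 0, 0, 0], [0, 0, 0.014, 0, 0, 0], [0, 0, 0.014, 0, 0, 0], [0, 0, 0.014, 0, 0, 0], [0, 0, 0.014, 0, 0, 0], [0, 0, 0.014, 0, 0, 0]],
])

```text
clock: 37.95
ee_pos: [0.5526, -0.3636, 0.12]
tool_rot: [[-0.0, 1.0, 0.0], [1.0, 0.0, -0.0], [-0.0, 0.0, -1.0]]
force: [0.4, -0.8, 3.7]
finger_gap: 0.0675
finger_force: 29.0
```

Call:
servo_tool([
  [[0, 0, 0.002, 0, 0, 0], [0, 0, 0.004, 0, 0, 0], [0, 0, 0.004, 0, 0, 0], [0, 0, 0.004, 0, 0, 0], [0, 0, 0.004, 0, 0, 0], [0, 0, 0.004, 0, 0, 0], [0, 0, 0.004, 0, 0, 0], [0, 0, 0.004, 0, 0, 0], [0, 0, 0.004, 0, 0, 0], [0, 0, 0.004, 0, 0, 0]],
])

```text
clock: 38.78
ee_pos: [0.5527, -0.3636, 0.1196]
tool_rot: [[-0.0, 1.0, 0.001], [1.0, 0.0, -0.0], [-0.0, 0.001, -1.0]]
force: [1.2, -0.4, 6.0]
finger_gap: 0.0676
finger_force: 29.2
```

Call:
servo_tool([
  [[0, 0, -0.005, 0, 0, 0], [0, 0, -0.005, 0, 0, 0], [0, 0, -0.005, 0, 0, 0], [0, 0, -0.005, 0, 0, 0], [0, 0, -0.005, 0, 0, 0], [0, 0, -0.1, 0, 0, 0], [0, 0, -0.2, 0, 0, 0], [0, 0, -0.3, 0, 0, 0], [0, 0, -0.4, 0, 0, 0], [0, 0, -0.5, 0, 0, 0]],
], claw=85)

```text
clock: 39.62
ee_pos: [0.5526, -0.3637, 0.1813]
tool_rot: [[-0.0, 1.0, 0.001], [1.0, 0.0, -0.001], [-0.001, 0.001, -1.0]]
force: [0.8, -0.2, 0.4]
finger_gap: 0.085
finger_force: 0.0
```

Call:
servo_tool([
  [[0, 0, -0.08, 0, 0, 0], [0, 0, -0.16, 0, 0, 0], [0, 0, -0.24, 0, 0, 0], [0, 0, -0.32, 0, 0, 0], [0, 0, -0.4, 0, 0, 0], [0, 0, -0.48, 0, 0, 0], [0, 0, -0.56, 0, 0, 0], [0, 0, -0.64, 0, 0, 0], [0, 0, -0.72, 0, 0, 0], [0, 0, -0.8, 0, 0, 0]],
])

```text
clock: 40.45
ee_pos: [0.5524, -0.3635, 0.2764]
tool_rot: [[-0.0, 1.0, 0.0], [1.0, 0.0, -0.0], [-0.0, 0.0, -1.0]]
force: [0.2, -1.8, 0.8]
finger_gap: 0.0853
finger_force: 0.0
```

Call:
servo_tool([
  [[0.09, 0, 0, 0, 0, 0], [0.19, 0, 0, 0, 0, 0], [0.28, 0, 0, 0, 0, 0], [0.38, -0.01, 0, 0, 0, 0], [0.47, -0.01, 0, 0, 0, 0], [0.57, -0.02, 0, 0, 0, 0], [0.66, -0.02, 0, 0, 0, 0], [0.76, -0.03, 0, 0, 0, 0], [0.85, -0.03, 0, 0, 0, 0], [0.945, -0.035, 0, 0, 0, 0]],
])

```text
clock: 41.28
ee_pos: [0.5482, -0.249, 0.2754]
tool_rot: [[-0.0, 1.0, 0.0], [1.0, 0.0, -0.0], [-0.0, 0.0, -1.0]]
force: [0.1, -0.7, 0.3]
finger_gap: 0.0851
finger_force: 0.0
```

Call:
servo_tool([
  [[0.09, 0, 0, 0, 0, 0], [0.19, 0, 0, 0, 0, 0], [0.28, 0, 0, 0, 0, 0], [0.38, -0.01, 0, 0, 0, 0], [0.47, -0.01, 0, 0, 0, 0], [0.57, -0.02, 0, 0, 0, 0], [0.66, -0.02, 0, 0, 0, 0], [0.76, -0.03, 0, 0, 0, 0], [0.85, -0.03, 0, 0, 0, 0], [0.945, -0.035, 0, 0, 0, 0]],
])

```text
clock: 42.12
ee_pos: [0.5439, -0.1356, 0.2754]
tool_rot: [[-0.0, 1.0, 0.0], [1.0, 0.0, -0.0], [-0.0, 0.0, -1.0]]
force: [0.5, -0.4, 0.3]
finger_gap: 0.0853
finger_force: 0.0
```

Call:
servo_tool([
  [[0.09, 0, 0, 0, 0, 0], [0.19, 0, 0, 0, 0, 0], [0.28, 0, 0, 0, 0, 0], [0.38, -0.01, 0, 0, 0, 0], [0.47, -0.01, 0, 0, 0, 0], [0.57, -0.02, 0, 0, 0, 0], [0.66, -0.02, 0, 0, 0, 0], [0.76, -0.03, 0, 0, 0, 0], [0.85, -0.03, 0, 0, 0, 0], [0.945, -0.035, 0, 0, 0, 0]],
])

```text
clock: 42.95
ee_pos: [0.5397, -0.0222, 0.2754]
tool_rot: [[-0.0, 1.0, 0.0], [1.0, 0.0, -0.0], [-0.0, 0.0, -1.0]]
force: [-0.8, -0.6, 1.1]
finger_gap: 0.0847
finger_force: 0.0
```

Call:
servo_tool([
  [[0.09, 0, 0, 0, 0, 0], [0.19, 0, 0, 0, 0, 0], [0.28, 0, 0, 0, 0, 0], [0.38, -0.01, 0, 0, 0, 0], [0.47, -0.01, 0, 0, 0, 0], [0.57, -0.02, 0, 0, 0, 0], [0.66, -0.02, 0, 0, 0, 0], [0.76, -0.03, 0, 0, 0, 0], [0.85, -0.03, 0, 0, 0, 0], [0.945, -0.035, 0, 0, 0, 0]],
])

```text
clock: 43.78
ee_pos: [0.5355, 0.0912, 0.2754]
tool_rot: [[-0.0, 1.0, 0.0], [1.0, 0.0, -0.0], [-0.0, 0.0, -1.0]]
force: [-0.8, -0.5, -0.2]
finger_gap: 0.0849
finger_force: 0.0
```

Call:
servo_tool([
  [[0.09, 0, 0, 0, 0, 0], [0.19, 0, 0, 0, 0, 0], [0.28, 0, 0, 0, 0, 0], [0.38, -0.01, 0, 0, 0, 0], [0.47, -0.01, 0, 0, 0, 0], [0.57, -0.02, 0, 0, 0, 0], [0.66, -0.02, 0, 0, 0, 0], [0.76, -0.03, 0, 0, 0, 0], [0.85, -0.03, 0, 0, 0, 0], [0.945, -0.035, 0, 0, 0, 0]],
])

```text
clock: 44.62
ee_pos: [0.5312, 0.2046, 0.2754]
tool_rot: [[-0.0, 1.0, 0.0], [1.0, 0.0, -0.0], [-0.0, 0.0, -1.0]]
force: [0.1, -0.4, -1.1]
finger_gap: 0.0851
finger_force: 0.0
```

```bash
cat >> h.py <<'E'
def recheck(tag):
    o=look(tag);t,s=o["top"],o["scene"]
    for n,P,z in(("A",(.528,.315),.076),("B",(.414,.302),.076),("lid",(.454,.187),.017)):
        for c,nm,zz,lo in((t,"top",z,110),(s,"scene",z-.006 if z>.05 else z,95)):
            try:print(n,nm,np.round(rim(c,proj(c,[*P,z])[0],zz,lo,25),4))
            except Exception:print(n,nm,"no")
    return o
E
python3 - <<'E'
from h import *
o=recheck("5")
plan([(.528,.3155,.25,0),(.528,.3155,.074,0)])
E
```

```text
A top no
A scene [0.5166 0.3151 0.0431]
B top [0.4138 0.2995 0.0343]
B scene [0.4132 0.3023 0.0374]
lid top [0.4547 0.1877 0.0346]
lid scene [0.4548 0.1883 0.0342]
t 44.7 pos [0.5309 0.2058 0.2752] yaw 0.003 tilt [-0.0002  0.0005] F [-0.2  0.6  0.1] gap 0.0852 ff 0.0 q7 -0.33
   [ 0.915 -0.022  0.21 ] turn 0.0009
-> (0.528, 0.3155, 0.25, 0)
   [0.    0.    0.733] turn -0.0000
   [0.    0.    0.733] turn -0.0000
-> (0.528, 0.3155, 0.074, 0)
```

View pics/scene_5.png

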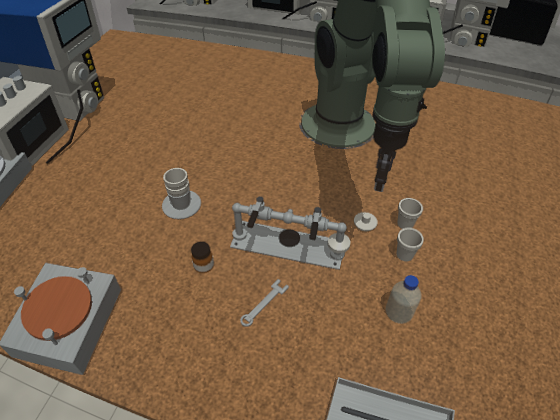

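Stack of two is straight at (177,185). A at (410,243), B at (410,212) and the lid at (365,221) look unmoved.

Call:
servo_tool([
  [[0.09, 0, 0.02, 0, 0, 0], [0.19, -0.01, 0.04, 0, 0, 0], [0.28, -0.01, 0.06, 0, 0, 0], [0.38, -0.01, 0.08, 0, 0, 0], [0.47, -0.02, 0.1, 0, 0, 0], [0.57, -0.02, 0.12, 0, 0, 0], [0.68, -0.02, 0.15, 0, 0, 0], [0.8, -0.03, 0.18, 0, 0, 0], [0.932, -0.03, 0.21, 0, 0, 0], [0.932, -0.03, 0.21, 0, 0, 0]],
])

```text
clock: 45.55
ee_pos: [0.5265, 0.3195, 0.2489]
tool_rot: [[-0.004, 1.0, -0.001], [1.0, 0.004, 0.001], [0.001, -0.001, -1.0]]
force: [0.3, 0.8, 0.5]
finger_gap: 0.0848
finger_force: 0.0
```

Call:
servo_tool([
  [[0, 0, 0, 0, 0, 0], [0, 0, 0.08, 0, 0, 0], [0, 0, 0.16, 0, 0, 0], [0, 0, 0.24, 0, 0, 0], [0, 0, 0.32, 0, 0, 0], [0, 0, 0.4, 0, 0, 0], [0, 0, 0.48, 0, 0, 0], [0, 0, 0.54, 0, 0, 0], [0, 0, 0.6, 0, 0, 0], [0, 0, 0.6, 0, 0, 0]],
])

```text
clock: 46.38
ee_pos: [0.5271, 0.315, 0.1766]
tool_rot: [[-0.0, 1.0, -0.001], [1.0, 0.0, -0.001], [-0.001, -0.001, -1.0]]
force: [-0.5, -0.3, -0.6]
finger_gap: 0.0852
finger_force: 0.0
```

Run:
```python
from h import *
o=look("6",("scene",))
cv2.imwrite("pics/c6.png",cv2.resize(o["scene"]["pixels"][150:270,350:500],(600,480),interpolation=cv2.INTER_CUBIC))
plan([(.528,.3152,.074,0)])
```

```text
t 46.4 pos [0.5274 0.3152 0.1775] yaw 0.000 tilt [-0.0008 -0.0007] F [-0.8  0.7  0.7] gap 0.0849 ff 0.0 q7 -0.47
   [0.    0.005 0.862] turn 0.0001
-> (0.528, 0.3152, 0.074, 0)
```

View pics/c6.png

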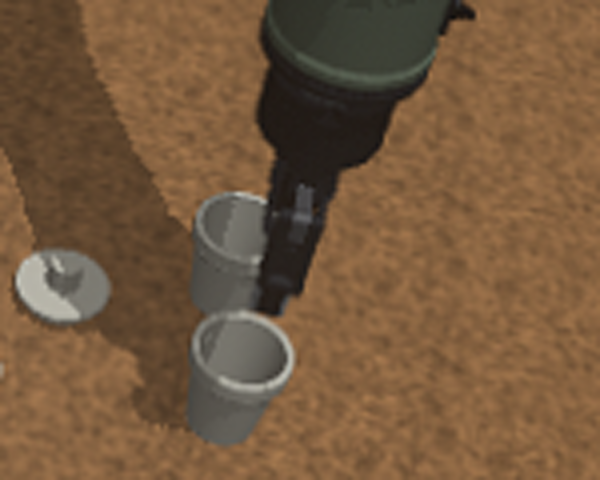

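A sits clear under the open fingers, with its rim at crop (242,350). Descending and gripping.

Call:
servo_tool([
  [[0, 0, 0.09, 0, 0, 0], [0, 0, 0.18, 0, 0, 0], [0, 0, 0.27, 0, 0, 0], [0, 0, 0.36, 0, 0, 0], [0, 0, 0.45, 0, 0, 0], [0, 0, 0.54, 0, 0, 0], [0, 0, 0.63, 0, 0, 0], [0, 0, 0.72, 0, 0, 0], [0, 0, 0.8, 0, 0, 0], [0, 0, 0.862, 0, 0, 0]],
])

```text
clock: 47.27
ee_pos: [0.5274, 0.3152, 0.0734]
tool_rot: [[-0.0, 1.0, -0.001], [1.0, 0.0, -0.0], [-0.0, -0.001, -1.0]]
force: [-0.1, 0.5, -0.2]
finger_gap: 0.0851
finger_force: 0.0
```

Call:
servo_tool([
  [[0, 0, 0, 0, 0, 0], [0, 0, 0, 0, 0, 0], [0, 0, 0, 0, 0, 0], [0, 0, 0, 0, 0, 0], [0, 0, 0, 0, 0, 0], [0, 0, 0, 0, 0, 0], [0, 0, 0, 0, 0, 0], [0, 0, 0, 0, 0, 0], [0, 0, 0, 0, 0, 0], [0, 0, 0, 0, 0, 0]],
], claw=60, squeeze=25)

```text
clock: 48.1
ee_pos: [0.5276, 0.3153, 0.0748]
tool_rot: [[-0.0, 1.0, 0.0], [1.0, 0.0, -0.0], [-0.0, 0.0, -1.0]]
force: [0.7, 0.2, -1.0]
finger_gap: 0.0677
finger_force: 28.2
```

Run:
```python
from h import *
state()
```

```text
t 48.1 pos [0.5276 0.3153 0.0748] yaw 0.000 tilt [ 0.0001 -0.    ] F [ 0.7  0.2 -1. ] gap 0.0677 ff 28.2 q7 -0.44
```

Call:
servo_tool([
  [[0, 0, -0.05, 0, 0, 0], [0, 0, -0.15, 0, 0, 0], [0, 0, -0.25, 0, 0, 0], [0, 0, -0.35, 0, 0, 0], [0, 0, -0.45, 0, 0, 0], [0, 0, -0.55, 0, 0, 0], [0, 0, -0.65, 0, 0, 0], [0, 0, -0.75, 0, 0, 0], [0, 0, -0.85, 0, 0, 0], [0, 0, -0.96, 0, 0, 0]],
])

```text
clock: 48.93
ee_pos: [0.5275, 0.3152, 0.1911]
tool_rot: [[-0.0, 1.0, -0.0], [1.0, 0.0, -0.0], [-0.0, -0.0, -1.0]]
force: [-0.7, 0.1, -1.2]
finger_gap: 0.0676
finger_force: 28.3
```

Call:
servo_tool([
  [[-0.09, 0, -0.09, 0, 0, 0], [-0.19, 0, -0.18, 0, 0, 0], [-0.28, 0, -0.27, 0, 0, 0], [-0.38, 0.01, -0.36, 0, 0, 0], [-0.47, 0.01, -0.45, 0, 0, 0], [-0.57, 0.02, -0.54, 0, 0, 0], [-0.66, 0.02, -0.63, 0, 0, 0], [-0.76, 0.03, -0.72, 0, 0, 0], [-0.85, 0.03, -0.8, 0, 0, 0], [-0.94, 0.035, -0.9, 0, 0, 0]],
])

```text
clock: 49.77
ee_pos: [0.5317, 0.2013, 0.2987]
tool_rot: [[-0.0, 1.0, -0.0], [1.0, 0.0, -0.0], [-0.0, -0.0, -1.0]]
force: [0.5, -0.5, -0.6]
finger_gap: 0.0682
finger_force: 28.3
```

Call:
servo_tool([
  [[-0.09, 0, 0, 0, 0, 0], [-0.19, 0, 0, 0, 0, 0], [-0.28, 0, 0, 0, 0, 0], [-0.38, 0.01, 0, 0, 0, 0], [-0.47, 0.01, 0, 0, 0, 0], [-0.57, 0.02, 0, 0, 0, 0], [-0.66, 0.02, 0, 0, 0, 0], [-0.76, 0.03, 0, 0, 0, 0], [-0.85, 0.03, 0, 0, 0, 0], [-0.94, 0.035, 0, 0, 0, 0]],
])

```text
clock: 50.6
ee_pos: [0.5361, 0.0886, 0.2979]
tool_rot: [[-0.0, 1.0, -0.0], [1.0, 0.0, -0.0], [-0.0, -0.0, -1.0]]
force: [0.1, -0.2, -0.3]
finger_gap: 0.0678
finger_force: 28.3
```

Call:
servo_tool([
  [[-0.09, 0, 0, 0, 0, 0], [-0.19, 0, 0, 0, 0, 0], [-0.28, 0, 0, 0, 0, 0], [-0.38, 0.01, 0, 0, 0, 0], [-0.47, 0.01, 0, 0, 0, 0], [-0.57, 0.02, 0, 0, 0, 0], [-0.66, 0.02, 0, 0, 0, 0], [-0.76, 0.03, 0, 0, 0, 0], [-0.85, 0.03, 0, 0, 0, 0], [-0.94, 0.035, 0, 0, 0, 0]],
])

```text
clock: 51.43
ee_pos: [0.5403, -0.0242, 0.2979]
tool_rot: [[-0.0, 1.0, -0.0], [1.0, 0.0, -0.0], [-0.0, -0.0, -1.0]]
force: [0.4, 0.1, -1.2]
finger_gap: 0.0679
finger_force: 28.3
```

Call:
servo_tool([
  [[-0.09, 0, 0, 0, 0, 0], [-0.19, 0, 0, 0, 0, 0], [-0.28, 0, 0, 0, 0, 0], [-0.38, 0.01, 0, 0, 0, 0], [-0.47, 0.01, 0, 0, 0, 0], [-0.57, 0.02, 0, 0, 0, 0], [-0.66, 0.02, 0, 0, 0, 0], [-0.76, 0.03, 0, 0, 0, 0], [-0.85, 0.03, 0, 0, 0, 0], [-0.94, 0.035, 0, 0, 0, 0]],
])

```text
clock: 52.27
ee_pos: [0.5445, -0.137, 0.2979]
tool_rot: [[-0.0, 1.0, -0.0], [1.0, 0.0, -0.0], [-0.0, -0.0, -1.0]]
force: [-1.1, -0.2, -1.1]
finger_gap: 0.0675
finger_force: 28.3
```

Call:
servo_tool([
  [[-0.09, 0, 0, 0, 0, 0], [-0.19, 0, 0, 0, 0, 0], [-0.28, 0, 0, 0, 0, 0], [-0.38, 0.01, 0, 0, 0, 0], [-0.47, 0.01, 0, 0, 0, 0], [-0.57, 0.02, 0, 0, 0, 0], [-0.66, 0.02, 0, 0, 0, 0], [-0.76, 0.03, 0, 0, 0, 0], [-0.85, 0.03, 0, 0, 0, 0], [-0.94, 0.035, 0, 0, 0, 0]],
])

```text
clock: 53.1
ee_pos: [0.5487, -0.2498, 0.2979]
tool_rot: [[-0.0, 1.0, -0.0], [1.0, 0.0, -0.0], [-0.0, -0.0, -1.0]]
force: [0.0, 0.2, -0.5]
finger_gap: 0.0678
finger_force: 28.3
```

Call:
servo_tool([
  [[-0.09, 0, 0, 0, 0, 0], [-0.19, 0, 0, 0, 0, 0], [-0.28, 0, 0, 0, 0, 0], [-0.38, 0.01, 0, 0, 0, 0], [-0.47, 0.01, 0, 0, 0, 0], [-0.57, 0.02, 0, 0, 0, 0], [-0.67, 0.02, 0, 0, 0, 0], [-0.8, 0.03, 0, 0, 0, 0], [-0.94, 0.035, 0, 0, 0, 0], [-0.94, 0.035, 0, 0, 0, 0]],
])

```text
clock: 53.93
ee_pos: [0.5521, -0.3652, 0.2978]
tool_rot: [[0.002, 1.0, -0.001], [1.0, -0.002, -0.002], [-0.002, -0.001, -1.0]]
force: [0.1, -1.5, -0.2]
finger_gap: 0.0677
finger_force: 28.3
```

Call:
servo_tool([
  [[0, 0, 0, 0, 0, 0], [0, 0, 0.1, 0, 0, 0], [0, 0, 0.2, 0, 0, 0], [0, 0, 0.3, 0, 0, 0], [0, 0, 0.4, 0, 0, 0], [0, 0, 0.5, 0, 0, 0], [0, 0, 0.6, 0, 0, 0], [0, 0, 0.7, 0, 0, 0], [0, 0, 0.7, 0, 0, 0], [0, 0, 0.7, 0, 0, 0]],
])

```text
clock: 54.77
ee_pos: [0.5529, -0.3614, 0.2133]
tool_rot: [[-0.0, 1.0, -0.001], [1.0, 0.0, 0.0], [0.0, -0.001, -1.0]]
force: [0.0, 0.3, 0.7]
finger_gap: 0.0676
finger_force: 28.4
```

Run:
```python
from h import *
plan([(.5526,-.3612,.16,0)])
o=look("7",("scene",))
cv2.imwrite("pics/c7.png",cv2.resize(o["scene"]["pixels"][100:220,120:270],(600,480),interpolation=cv2.INTER_CUBIC))
```

```text
t 54.8 pos [ 0.5529 -0.3614  0.2133] yaw 0.000 tilt [-0.001   0.0004] F [0.  0.3 0.7] gap 0.0676 ff 28.4 q7 0.72
   [ 0.001 -0.002  0.444] turn 0.0001
-> (0.5526, -0.3612, 0.16, 0)
```

View pics/c7.png

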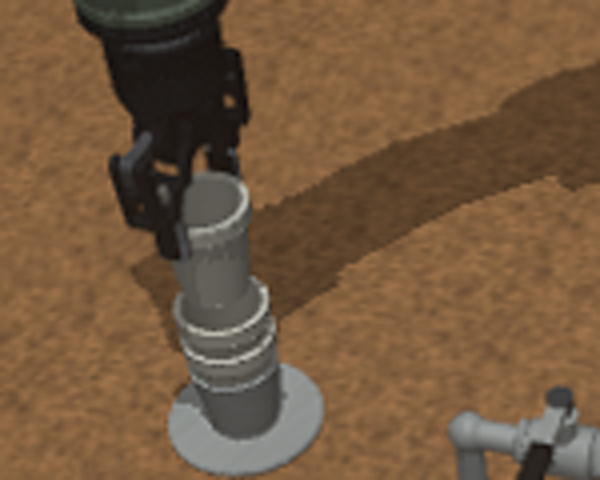

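The third beaker is upright and aligned over the stack, with its rim at crop (215,207). Lowering.

Call:
servo_tool([
  [[0, 0, 0.06, 0, 0, 0], [0, 0, 0.12, 0, 0, 0], [0, 0, 0.18, 0, 0, 0], [0, 0, 0.24, 0, 0, 0], [0, 0, 0.3, 0, 0, 0], [0, 0, 0.35, 0, 0, 0], [0, 0, 0.39, 0, 0, 0], [0, 0, 0.42, 0, 0, 0], [0, 0, 0.45, 0, 0, 0], [0, 0, 0.47, 0, 0, 0]],
])

```text
clock: 55.65
ee_pos: [0.5529, -0.3615, 0.1572]
tool_rot: [[-0.0, 1.0, -0.0], [1.0, 0.0, -0.0], [-0.0, -0.0, -1.0]]
force: [-0.8, 0.4, 1.1]
finger_gap: 0.0679
finger_force: 28.5
```

Call:
servo_tool([
  [[0, 0, 0.01, 0, 0, 0], [0, 0, 0.02, 0, 0, 0], [0, 0, 0.03, 0, 0, 0], [0, 0, 0.035, 0, 0, 0], [0, 0, 0.04, 0, 0, 0], [0, 0, 0.045, 0, 0, 0], [0, 0, 0.05, 0, 0, 0], [0, 0, 0.054, 0, 0, 0], [0, 0, 0.054, 0, 0, 0], [0, 0, 0.054, 0, 0, 0]],
])

```text
clock: 56.48
ee_pos: [0.553, -0.3615, 0.151]
tool_rot: [[-0.0, 1.0, -0.0], [1.0, 0.0, 0.0], [0.0, -0.0, -1.0]]
force: [-1.8, -0.6, 0.2]
finger_gap: 0.0676
finger_force: 28.5
```

Call:
servo_tool([
  [[0, 0, 0.003, 0, 0, 0], [0, 0, 0.006, 0, 0, 0], [0, 0, 0.009, 0, 0, 0], [0, 0, 0.01, 0, 0, 0], [0, 0, 0.01, 0, 0, 0], [0, 0, 0.01, 0, 0, 0], [0, 0, 0.01, 0, 0, 0], [0, 0, 0.01, 0, 0, 0], [0, 0, 0.01, 0, 0, 0], [0, 0, 0.01, 0, 0, 0]],
])

```text
clock: 57.32
ee_pos: [0.553, -0.3615, 0.1499]
tool_rot: [[-0.0, 1.0, 0.0], [1.0, 0.0, -0.0], [-0.0, 0.0, -1.0]]
force: [-3.6, -0.7, 3.0]
finger_gap: 0.0676
finger_force: 28.7
```

Call:
servo_tool([
  [[0, -0.004, 0, 0, 0, 0], [0, -0.006, 0, 0, 0, 0], [0, -0.006, 0.003, 0, 0, 0], [0, -0.006, 0.006, 0, 0, 0], [0, -0.006, 0.009, 0, 0, 0], [0, -0.006, 0.01, 0, 0, 0], [0, -0.006, 0.01, 0, 0, 0], [0, -0.006, 0.01, 0, 0, 0], [0, -0.006, 0.01, 0, 0, 0], [0, -0.006, 0.01, 0, 0, 0]],
])

```text
clock: 58.15
ee_pos: [0.5523, -0.3615, 0.1486]
tool_rot: [[-0.0, 1.0, -0.0], [1.0, 0.0, -0.0], [-0.0, -0.0, -1.0]]
force: [0.4, -0.7, 0.7]
finger_gap: 0.0675
finger_force: 28.5
```

Call:
servo_tool([
  [[0, 0, 0.003, 0, 0, 0], [0, 0, 0.006, 0, 0, 0], [0, 0, 0.007, 0, 0, 0], [0, 0, 0.007, 0, 0, 0], [0, 0, 0.007, 0, 0, 0], [0, 0, 0.007, 0, 0, 0], [0, 0, 0.007, 0, 0, 0], [0, 0, 0.007, 0, 0, 0], [0, 0, 0.007, 0, 0, 0], [0, 0, 0.007, 0, 0, 0]],
])

```text
clock: 58.98
ee_pos: [0.5523, -0.3615, 0.1479]
tool_rot: [[-0.0, 1.0, -0.0], [1.0, 0.0, -0.0], [-0.0, -0.0, -1.0]]
force: [-0.9, -0.2, 4.0]
finger_gap: 0.068
finger_force: 28.7
```

Call:
servo_tool([
  [[0, 0, 0.002, 0, 0, 0], [0, 0, 0.004, 0, 0, 0], [0, 0, 0.004, 0, 0, 0], [0, 0, 0.004, 0, 0, 0], [0, 0, 0.004, 0, 0, 0], [0, 0, 0.004, 0, 0, 0], [0, 0, 0.004, 0, 0, 0], [0, 0, 0.004, 0, 0, 0], [0, 0, 0.004, 0, 0, 0], [0, 0, 0.004, 0, 0, 0]],
])

```text
clock: 59.82
ee_pos: [0.5523, -0.3616, 0.1474]
tool_rot: [[-0.0, 1.0, 0.0], [1.0, 0.0, -0.0], [-0.0, 0.0, -1.0]]
force: [-1.3, -0.0, 5.4]
finger_gap: 0.0678
finger_force: 28.9
```

Call:
servo_tool([
  [[0, 0, -0.005, 0, 0, 0], [0, 0, -0.005, 0, 0, 0], [0, 0, -0.005, 0, 0, 0], [0, 0, -0.005, 0, 0, 0], [0, 0, -0.005, 0, 0, 0], [0, 0, -0.1, 0, 0, 0], [0, 0, -0.2, 0, 0, 0], [0, 0, -0.3, 0, 0, 0], [0, 0, -0.4, 0, 0, 0], [0, 0, -0.5, 0, 0, 0]],
], claw=85)

```text
clock: 60.65
ee_pos: [0.5525, -0.3616, 0.2093]
tool_rot: [[-0.0, 1.0, 0.001], [1.0, 0.0, -0.001], [-0.001, 0.001, -1.0]]
force: [0.7, -0.4, -0.1]
finger_gap: 0.0852
finger_force: 0.0
```

Call:
servo_tool([
  [[0.09, -0.02, -0.06, 0, 0, 0], [0.18, -0.04, -0.12, 0, 0, 0], [0.28, -0.06, -0.18, 0, 0, 0], [0.37, -0.08, -0.24, 0, 0, 0], [0.46, -0.1, -0.3, 0, 0, 0], [0.55, -0.12, -0.36, 0, 0, 0], [0.64, -0.14, -0.42, 0, 0, 0], [0.74, -0.15, -0.48, 0, 0, 0], [0.83, -0.17, -0.54, 0, 0, 0], [0.92, -0.193, -0.6, 0, 0, 0]],
])

```text
clock: 61.48
ee_pos: [0.529, -0.2499, 0.28]
tool_rot: [[-0.001, 1.0, -0.0], [1.0, 0.001, -0.0], [-0.0, -0.0, -1.0]]
force: [-0.4, -0.3, -0.2]
finger_gap: 0.085
finger_force: 0.0
```

Call:
servo_tool([
  [[0.09, -0.02, 0, 0, 0, 0], [0.18, -0.04, 0, 0, 0, 0], [0.28, -0.06, 0, 0, 0, 0], [0.37, -0.08, 0, 0, 0, 0], [0.46, -0.1, 0, 0, 0, 0], [0.55, -0.12, 0, 0, 0, 0], [0.64, -0.14, 0, 0, 0, 0], [0.74, -0.15, 0, 0, 0, 0], [0.83, -0.17, 0, 0, 0, 0], [0.92, -0.193, 0, 0, 0, 0]],
])

```text
clock: 62.32
ee_pos: [0.5057, -0.1395, 0.2793]
tool_rot: [[-0.0, 1.0, -0.0], [1.0, 0.0, -0.0], [-0.0, -0.0, -1.0]]
force: [0.2, -0.3, -0.2]
finger_gap: 0.0849
finger_force: 0.0
```

Call:
servo_tool([
  [[0.09, -0.02, 0, 0, 0, 0], [0.18, -0.04, 0, 0, 0, 0], [0.28, -0.06, 0, 0, 0, 0], [0.37, -0.08, 0, 0, 0, 0], [0.46, -0.1, 0, 0, 0, 0], [0.55, -0.12, 0, 0, 0, 0], [0.64, -0.14, 0, 0, 0, 0], [0.74, -0.15, 0, 0, 0, 0], [0.83, -0.17, 0, 0, 0, 0], [0.92, -0.193, 0, 0, 0, 0]],
])

```text
clock: 63.15
ee_pos: [0.4825, -0.0293, 0.2794]
tool_rot: [[-0.0, 1.0, 0.0], [1.0, 0.0, -0.0], [-0.0, 0.0, -1.0]]
force: [-0.0, -0.2, 0.2]
finger_gap: 0.085
finger_force: 0.0
```

Call:
servo_tool([
  [[0.09, -0.02, 0, 0, 0, 0], [0.18, -0.04, 0, 0, 0, 0], [0.28, -0.06, 0, 0, 0, 0], [0.37, -0.08, 0, 0, 0, 0], [0.46, -0.1, 0, 0, 0, 0], [0.55, -0.12, 0, 0, 0, 0], [0.64, -0.14, 0, 0, 0, 0], [0.74, -0.15, 0, 0, 0, 0], [0.83, -0.17, 0, 0, 0, 0], [0.92, -0.193, 0, 0, 0, 0]],
])

```text
clock: 63.98
ee_pos: [0.4592, 0.081, 0.2794]
tool_rot: [[-0.0, 1.0, 0.0], [1.0, 0.0, -0.0], [-0.0, 0.0, -1.0]]
force: [-0.8, -0.3, 0.2]
finger_gap: 0.0853
finger_force: 0.0
```

Call:
servo_tool([
  [[0.09, -0.02, 0, 0, 0, 0], [0.18, -0.04, 0, 0, 0, 0], [0.28, -0.06, 0, 0, 0, 0], [0.37, -0.08, 0, 0, 0, 0], [0.46, -0.1, 0, 0, 0, 0], [0.55, -0.12, 0, 0, 0, 0], [0.65, -0.14, 0, 0, 0, 0], [0.78, -0.16, 0, 0, 0, 0], [0.92, -0.193, 0, 0, 0, 0], [0.92, -0.193, 0, 0, 0, 0]],
])

```text
clock: 64.82
ee_pos: [0.4353, 0.1938, 0.2792]
tool_rot: [[-0.003, 1.0, -0.0], [1.0, 0.003, 0.001], [0.001, -0.0, -1.0]]
force: [-0.5, 0.7, -0.9]
finger_gap: 0.0849
finger_force: 0.0
```

Run:
```python
from h import *
o=recheck("8")
plan([(.4138,.302,.25,0),(.4138,.302,.074,0)])
t=o["top"]["pixels"];s=o["scene"]["pixels"]
cv2.imwrite("pics/c8.png",np.hstack([cv2.resize(s[150:270,340:460],(400,400)),cv2.resize(s[140:230,130:220],(400,400))]))
```

```text
A top no
A scene no
B top no
B scene [0.4127 0.3026 0.0371]
lid top [0.4544 0.187  0.035 ]
lid scene [0.4548 0.1882 0.0341]
t 64.9 pos [0.436  0.191  0.2793] yaw 0.001 tilt [-0.0001 -0.0002] F [-0.1  0.2  0.2] gap 0.0851 ff 0.0 q7 -0.44
   [ 0.925 -0.184  0.244] turn 0.0005
-> (0.4138, 0.302, 0.25, 0)
   [0.    0.    0.733] turn -0.0000
   [0.    0.    0.733] turn -0.0000
-> (0.4138, 0.302, 0.074, 0)
```

View pics/c8.png

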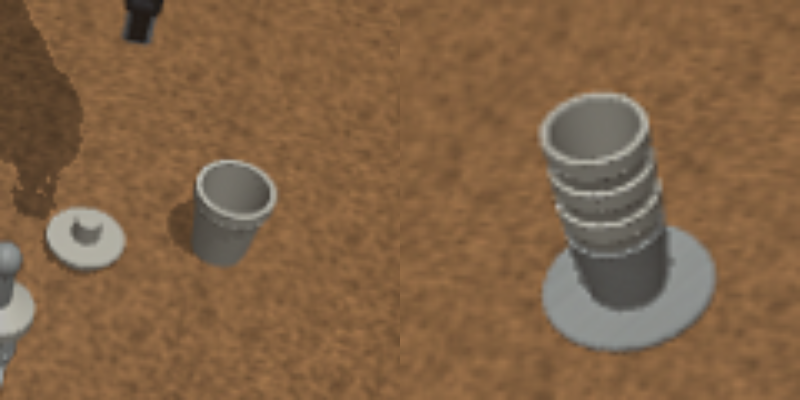

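Stack of three is straight with even spacing; B and the lid are unmoved. Going for B.

Call:
servo_tool([
  [[0.09, -0.02, 0.02, 0, 0, 0], [0.18, -0.04, 0.05, 0, 0, 0], [0.28, -0.06, 0.07, 0, 0, 0], [0.37, -0.08, 0.1, 0, 0, 0], [0.46, -0.1, 0.12, 0, 0, 0], [0.55, -0.12, 0.15, 0, 0, 0], [0.65, -0.14, 0.18, 0, 0, 0], [0.78, -0.16, 0.21, 0, 0, 0], [0.93, -0.189, 0.244, 0, 0, 0], [0.93, -0.189, 0.244, 0, 0, 0]],
])

```text
clock: 65.75
ee_pos: [0.4122, 0.3057, 0.249]
tool_rot: [[-0.004, 1.0, -0.001], [1.0, 0.004, 0.0], [0.0, -0.001, -1.0]]
force: [-1.3, 0.6, -0.7]
finger_gap: 0.0849
finger_force: 0.0
```

Call:
servo_tool([
  [[0, 0, 0, 0, 0, 0], [0, 0, 0.08, 0, 0, 0], [0, 0, 0.16, 0, 0, 0], [0, 0, 0.24, 0, 0, 0], [0, 0, 0.32, 0, 0, 0], [0, 0, 0.4, 0, 0, 0], [0, 0, 0.48, 0, 0, 0], [0, 0, 0.54, 0, 0, 0], [0, 0, 0.6, 0, 0, 0], [0, 0, 0.6, 0, 0, 0]],
])

```text
clock: 66.58
ee_pos: [0.4132, 0.3017, 0.1767]
tool_rot: [[-0.0, 1.0, -0.001], [1.0, 0.0, -0.001], [-0.001, -0.001, -1.0]]
force: [-0.9, -0.0, -0.1]
finger_gap: 0.085
finger_force: 0.0
```

Call:
servo_tool([
  [[0, 0, 0.09, 0, 0, 0], [0, 0, 0.18, 0, 0, 0], [0, 0, 0.27, 0, 0, 0], [0, 0, 0.36, 0, 0, 0], [0, 0, 0.45, 0, 0, 0], [0, 0, 0.54, 0, 0, 0], [0, 0, 0.63, 0, 0, 0], [0, 0, 0.72, 0, 0, 0], [0, 0, 0.8, 0, 0, 0], [0, 0, 0.867, 0, 0, 0]],
])

```text
clock: 67.42
ee_pos: [0.4135, 0.302, 0.0728]
tool_rot: [[-0.0, 1.0, -0.0], [1.0, 0.0, -0.0], [-0.0, -0.0, -1.0]]
force: [-0.1, 0.3, -0.3]
finger_gap: 0.085
finger_force: 0.0
```

Call:
servo_tool([
  [[0, 0, 0, 0, 0, 0], [0, 0, 0, 0, 0, 0], [0, 0, 0, 0, 0, 0], [0, 0, 0, 0, 0, 0], [0, 0, 0, 0, 0, 0], [0, 0, 0, 0, 0, 0], [0, 0, 0, 0, 0, 0], [0, 0, 0, 0, 0, 0], [0, 0, 0, 0, 0, 0], [0, 0, 0, 0, 0, 0]],
], claw=60, squeeze=25)

```text
clock: 68.25
ee_pos: [0.4136, 0.3021, 0.074]
tool_rot: [[-0.0, 1.0, 0.0], [1.0, 0.0, -0.0], [-0.0, 0.0, -1.0]]
force: [0.5, 0.2, -0.9]
finger_gap: 0.0674
finger_force: 28.2
```

Call:
servo_tool([
  [[0, 0, -0.05, 0, 0, 0], [0, 0, -0.15, 0, 0, 0], [0, 0, -0.25, 0, 0, 0], [0, 0, -0.35, 0, 0, 0], [0, 0, -0.45, 0, 0, 0], [0, 0, -0.55, 0, 0, 0], [0, 0, -0.65, 0, 0, 0], [0, 0, -0.75, 0, 0, 0], [0, 0, -0.85, 0, 0, 0], [0, 0, -0.96, 0, 0, 0]],
])

```text
clock: 69.08
ee_pos: [0.4135, 0.3019, 0.1901]
tool_rot: [[-0.0, 1.0, -0.0], [1.0, 0.0, -0.0], [-0.0, -0.0, -1.0]]
force: [0.2, -0.3, -0.8]
finger_gap: 0.0678
finger_force: 28.4
```

Call:
servo_tool([
  [[-0.09, 0.02, -0.09, 0, 0, 0], [-0.18, 0.04, -0.19, 0, 0, 0], [-0.28, 0.06, -0.28, 0, 0, 0], [-0.37, 0.08, -0.38, 0, 0, 0], [-0.46, 0.1, -0.47, 0, 0, 0], [-0.55, 0.12, -0.56, 0, 0, 0], [-0.64, 0.14, -0.66, 0, 0, 0], [-0.74, 0.15, -0.76, 0, 0, 0], [-0.83, 0.17, -0.86, 0, 0, 0], [-0.92, 0.193, -0.96, 0, 0, 0]],
])

```text
clock: 69.92
ee_pos: [0.4368, 0.1901, 0.3055]
tool_rot: [[0.0, 1.0, -0.0], [1.0, -0.0, -0.0], [-0.0, -0.0, -1.0]]
force: [0.3, 0.6, -0.7]
finger_gap: 0.0679
finger_force: 28.4
```

Call:
servo_tool([
  [[-0.09, 0.02, 0, 0, 0, 0], [-0.18, 0.04, 0, 0, 0, 0], [-0.28, 0.06, 0, 0, 0, 0], [-0.37, 0.08, 0, 0, 0, 0], [-0.46, 0.1, 0, 0, 0, 0], [-0.55, 0.12, 0, 0, 0, 0], [-0.64, 0.14, 0, 0, 0, 0], [-0.74, 0.15, 0, 0, 0, 0], [-0.83, 0.17, 0, 0, 0, 0], [-0.92, 0.193, 0, 0, 0, 0]],
])

```text
clock: 70.75
ee_pos: [0.46, 0.0802, 0.3042]
tool_rot: [[-0.0, 1.0, -0.0], [1.0, 0.0, -0.0], [-0.0, -0.0, -1.0]]
force: [1.0, 0.6, -0.5]
finger_gap: 0.0674
finger_force: 28.4
```

Call:
servo_tool([
  [[-0.09, 0.02, 0, 0, 0, 0], [-0.18, 0.04, 0, 0, 0, 0], [-0.28, 0.06, 0, 0, 0, 0], [-0.37, 0.08, 0, 0, 0, 0], [-0.46, 0.1, 0, 0, 0, 0], [-0.55, 0.12, 0, 0, 0, 0], [-0.64, 0.14, 0, 0, 0, 0], [-0.74, 0.15, 0, 0, 0, 0], [-0.83, 0.17, 0, 0, 0, 0], [-0.92, 0.193, 0, 0, 0, 0]],
])

```text
clock: 71.58
ee_pos: [0.4831, -0.0302, 0.3042]
tool_rot: [[-0.0, 1.0, -0.0], [1.0, 0.0, -0.0], [-0.0, -0.0, -1.0]]
force: [-0.0, 0.1, -0.5]
finger_gap: 0.0676
finger_force: 28.4
```

Call:
servo_tool([
  [[-0.09, 0.02, 0, 0, 0, 0], [-0.18, 0.04, 0, 0, 0, 0], [-0.28, 0.06, 0, 0, 0, 0], [-0.37, 0.08, 0, 0, 0, 0], [-0.46, 0.1, 0, 0, 0, 0], [-0.55, 0.12, 0, 0, 0, 0], [-0.64, 0.14, 0, 0, 0, 0], [-0.74, 0.15, 0, 0, 0, 0], [-0.83, 0.17, 0, 0, 0, 0], [-0.92, 0.193, 0, 0, 0, 0]],
])

```text
clock: 72.42
ee_pos: [0.5063, -0.1406, 0.3043]
tool_rot: [[-0.0, 1.0, -0.0], [1.0, 0.0, -0.0], [-0.0, -0.0, -1.0]]
force: [0.3, -0.1, 0.1]
finger_gap: 0.0677
finger_force: 28.4
```

Call:
servo_tool([
  [[-0.09, 0.02, 0, 0, 0, 0], [-0.18, 0.04, 0, 0, 0, 0], [-0.28, 0.06, 0, 0, 0, 0], [-0.37, 0.08, 0, 0, 0, 0], [-0.46, 0.1, 0, 0, 0, 0], [-0.55, 0.12, 0, 0, 0, 0], [-0.64, 0.14, 0, 0, 0, 0], [-0.74, 0.15, 0, 0, 0, 0], [-0.83, 0.17, 0, 0, 0, 0], [-0.92, 0.193, 0, 0, 0, 0]],
])

```text
clock: 73.25
ee_pos: [0.5297, -0.2511, 0.3044]
tool_rot: [[-0.0, 1.0, 0.0], [1.0, 0.0, -0.0], [-0.0, 0.0, -1.0]]
force: [0.0, 0.3, 0.5]
finger_gap: 0.0674
finger_force: 28.4
```

Call:
servo_tool([
  [[-0.09, 0.02, 0, 0, 0, 0], [-0.18, 0.04, 0, 0, 0, 0], [-0.28, 0.06, 0, 0, 0, 0], [-0.37, 0.08, 0, 0, 0, 0], [-0.46, 0.1, 0, 0, 0, 0], [-0.55, 0.12, 0, 0, 0, 0], [-0.65, 0.14, 0, 0, 0, 0], [-0.78, 0.16, 0, 0, 0, 0], [-0.929, 0.193, 0, 0, 0, 0], [-0.929, 0.193, 0, 0, 0, 0]],
])

```text
clock: 74.08
ee_pos: [0.5525, -0.365, 0.3042]
tool_rot: [[0.002, 1.0, -0.0], [1.0, -0.002, -0.002], [-0.002, -0.0, -1.0]]
force: [0.2, -0.5, 0.6]
finger_gap: 0.0677
finger_force: 28.4
```

Call:
servo_tool([
  [[0, 0, 0, 0, 0, 0], [0, 0, 0.1, 0, 0, 0], [0, 0, 0.2, 0, 0, 0], [0, 0, 0.3, 0, 0, 0], [0, 0, 0.4, 0, 0, 0], [0, 0, 0.47, 0, 0, 0], [0, 0, 0.53, 0, 0, 0], [0, 0, 0.53, 0, 0, 0], [0, 0, 0.53, 0, 0, 0], [0, 0, 0.53, 0, 0, 0]],
])

```text
clock: 74.92
ee_pos: [0.553, -0.3615, 0.2413]
tool_rot: [[-0.0, 1.0, 0.001], [1.0, 0.0, -0.0], [-0.0, 0.001, -1.0]]
force: [0.1, -0.8, -1.7]
finger_gap: 0.0678
finger_force: 28.4
```

Run:
```python
from h import *
plan([(.5526,-.3614,.184,0)])
```

```text
t 74.9 pos [ 0.553  -0.3615  0.2413] yaw 0.000 tilt [ 0.0006 -0.0005] F [ 0.1 -0.8 -1.7] gap 0.0678 ff 28.4 q7 0.73
   [ 0.001 -0.003  0.478] turn 0.0001
-> (0.5526, -0.3614, 0.184, 0)
```

Call:
servo_tool([
  [[0, -0.005, 0.06, 0, 0, 0], [0, -0.005, 0.12, 0, 0, 0], [0, -0.005, 0.18, 0, 0, 0], [0, -0.005, 0.24, 0, 0, 0], [0, -0.005, 0.3, 0, 0, 0], [0, -0.005, 0.35, 0, 0, 0], [0, -0.005, 0.39, 0, 0, 0], [0, -0.005, 0.42, 0, 0, 0], [0, -0.005, 0.45, 0, 0, 0], [0, -0.005, 0.475, 0, 0, 0]],
])

```text
clock: 75.75
ee_pos: [0.5522, -0.3614, 0.1835]
tool_rot: [[-0.0, 1.0, 0.0], [1.0, 0.0, -0.0], [-0.0, 0.0, -1.0]]
force: [0.1, -0.1, -1.6]
finger_gap: 0.0675
finger_force: 28.4
```

Call:
servo_tool([
  [[0, 0, 0.01, 0, 0, 0], [0, 0, 0.02, 0, 0, 0], [0, 0, 0.03, 0, 0, 0], [0, 0, 0.035, 0, 0, 0], [0, 0, 0.04, 0, 0, 0], [0, 0, 0.045, 0, 0, 0], [0, 0, 0.05, 0, 0, 0], [0, 0, 0.054, 0, 0, 0], [0, 0, 0.054, 0, 0, 0], [0, 0, 0.054, 0, 0, 0]],
])

```text
clock: 76.58
ee_pos: [0.5522, -0.3613, 0.1774]
tool_rot: [[-0.0, 1.0, 0.0], [1.0, 0.0, 0.0], [0.0, 0.0, -1.0]]
force: [-0.6, -0.7, -0.5]
finger_gap: 0.068
finger_force: 28.4
```

Call:
servo_tool([
  [[0, 0, 0.003, 0, 0, 0], [0, 0, 0.006, 0, 0, 0], [0, 0, 0.009, 0, 0, 0], [0, 0, 0.01, 0, 0, 0], [0, 0, 0.01, 0, 0, 0], [0, 0, 0.01, 0, 0, 0], [0, 0, 0.01, 0, 0, 0], [0, 0, 0.01, 0, 0, 0], [0, 0, 0.01, 0, 0, 0], [0, 0, 0.01, 0, 0, 0]],
])

```text
clock: 77.42
ee_pos: [0.5522, -0.3614, 0.1762]
tool_rot: [[-0.0, 1.0, 0.0], [1.0, 0.0, -0.0], [-0.0, 0.0, -1.0]]
force: [0.4, 0.3, -0.2]
finger_gap: 0.0677
finger_force: 28.4
```

Call:
servo_tool([
  [[0, 0, 0.003, 0, 0, 0], [0, 0, 0.006, 0, 0, 0], [0, 0, 0.009, 0, 0, 0], [0, 0, 0.01, 0, 0, 0], [0, 0, 0.01, 0, 0, 0], [0, 0, 0.01, 0, 0, 0], [0, 0, 0.01, 0, 0, 0], [0, 0, 0.01, 0, 0, 0], [0, 0, 0.01, 0, 0, 0], [0, 0, 0.01, 0, 0, 0]],
])

```text
clock: 78.25
ee_pos: [0.5522, -0.3613, 0.1749]
tool_rot: [[-0.0, 1.0, 0.0], [1.0, 0.0, -0.0], [-0.0, 0.0, -1.0]]
force: [1.0, 0.5, -0.8]
finger_gap: 0.0677
finger_force: 28.4
```

Call:
servo_tool([
  [[0, 0, 0.003, 0, 0, 0], [0, 0, 0.006, 0, 0, 0], [0, 0, 0.008, 0, 0, 0], [0, 0, 0.008, 0, 0, 0], [0, 0, 0.008, 0, 0, 0], [0, 0, 0.008, 0, 0, 0], [0, 0, 0.008, 0, 0, 0], [0, 0, 0.008, 0, 0, 0], [0, 0, 0.008, 0, 0, 0], [0, 0, 0.008, 0, 0, 0]],
])

```text
clock: 79.08
ee_pos: [0.5522, -0.3614, 0.174]
tool_rot: [[-0.0, 1.0, 0.0], [1.0, 0.0, -0.0], [-0.0, 0.0, -1.0]]
force: [1.1, -0.0, 1.9]
finger_gap: 0.0675
finger_force: 28.6
```

Call:
servo_tool([
  [[0, 0, 0.003, 0, 0, 0], [0, 0, 0.006, 0, 0, 0], [0, 0, 0.006, 0, 0, 0], [0, 0, 0.006, 0, 0, 0], [0, 0, 0.006, 0, 0, 0], [0, 0, 0.006, 0, 0, 0], [0, 0, 0.006, 0, 0, 0], [0, 0, 0.006, 0, 0, 0], [0, 0, 0.006, 0, 0, 0], [0, 0, 0.006, 0, 0, 0]],
])

```text
clock: 79.92
ee_pos: [0.5522, -0.3616, 0.1735]
tool_rot: [[-0.0, 1.0, 0.0], [1.0, 0.0, -0.0], [-0.0, 0.0, -1.0]]
force: [1.0, -0.6, 5.6]
finger_gap: 0.0682
finger_force: 28.9
```

Call:
servo_tool([
  [[0, 0, -0.005, 0, 0, 0], [0, 0, -0.005, 0, 0, 0], [0, 0, -0.005, 0, 0, 0], [0, 0, -0.005, 0, 0, 0], [0, 0, -0.005, 0, 0, 0], [0, 0, -0.1, 0, 0, 0], [0, 0, -0.2, 0, 0, 0], [0, 0, -0.3, 0, 0, 0], [0, 0, -0.4, 0, 0, 0], [0, 0, -0.5, 0, 0, 0]],
], claw=85)

```text
clock: 80.75
ee_pos: [0.5523, -0.3615, 0.2352]
tool_rot: [[-0.0, 1.0, 0.001], [1.0, 0.0, -0.0], [-0.0, 0.001, -1.0]]
force: [0.3, -0.4, 1.3]
finger_gap: 0.0849
finger_force: 0.0
```

Call:
servo_tool([
  [[0.09, -0.02, -0.04, 0, 0, 0], [0.18, -0.03, -0.08, 0, 0, 0], [0.27, -0.05, -0.12, 0, 0, 0], [0.37, -0.07, -0.16, 0, 0, 0], [0.46, -0.08, -0.2, 0, 0, 0], [0.55, -0.1, -0.24, 0, 0, 0], [0.64, -0.11, -0.28, 0, 0, 0], [0.73, -0.13, -0.32, 0, 0, 0], [0.82, -0.15, -0.36, 0, 0, 0], [0.915, -0.163, -0.4, 0, 0, 0]],
])

```text
clock: 81.58
ee_pos: [0.5322, -0.2506, 0.2818]
tool_rot: [[-0.0, 1.0, -0.0], [1.0, 0.0, -0.0], [-0.0, -0.0, -1.0]]
force: [0.2, 0.4, -0.5]
finger_gap: 0.0848
finger_force: 0.0
```

Call:
servo_tool([
  [[0.09, -0.02, 0, 0, 0, 0], [0.18, -0.03, 0, 0, 0, 0], [0.27, -0.05, 0, 0, 0, 0], [0.37, -0.07, 0, 0, 0, 0], [0.46, -0.08, 0, 0, 0, 0], [0.55, -0.1, 0, 0, 0, 0], [0.64, -0.11, 0, 0, 0, 0], [0.73, -0.13, 0, 0, 0, 0], [0.82, -0.15, 0, 0, 0, 0], [0.915, -0.163, 0, 0, 0, 0]],
])

```text
clock: 82.42
ee_pos: [0.5127, -0.1408, 0.2813]
tool_rot: [[-0.0, 1.0, -0.0], [1.0, 0.0, -0.0], [-0.0, -0.0, -1.0]]
force: [-0.1, -1.3, 0.6]
finger_gap: 0.0846
finger_force: 0.0
```

Call:
servo_tool([
  [[0.09, -0.02, 0, 0, 0, 0], [0.18, -0.03, 0, 0, 0, 0], [0.27, -0.05, 0, 0, 0, 0], [0.37, -0.07, 0, 0, 0, 0], [0.46, -0.08, 0, 0, 0, 0], [0.55, -0.1, 0, 0, 0, 0], [0.64, -0.11, 0, 0, 0, 0], [0.73, -0.13, 0, 0, 0, 0], [0.82, -0.15, 0, 0, 0, 0], [0.915, -0.163, 0, 0, 0, 0]],
])

```text
clock: 83.25
ee_pos: [0.4931, -0.0311, 0.2813]
tool_rot: [[-0.0, 1.0, -0.0], [1.0, 0.0, -0.0], [-0.0, -0.0, -1.0]]
force: [-0.3, 0.8, 0.6]
finger_gap: 0.085
finger_force: 0.0
```

Call:
servo_tool([
  [[0.09, -0.02, 0, 0, 0, 0], [0.18, -0.03, 0, 0, 0, 0], [0.27, -0.05, 0, 0, 0, 0], [0.37, -0.07, 0, 0, 0, 0], [0.46, -0.08, 0, 0, 0, 0], [0.55, -0.1, 0, 0, 0, 0], [0.64, -0.11, 0, 0, 0, 0], [0.73, -0.13, 0, 0, 0, 0], [0.915, -0.163, 0, 0, 0, 0], [0.915, -0.163, 0, 0, 0, 0]],
])

```text
clock: 84.08
ee_pos: [0.4733, 0.0817, 0.2811]
tool_rot: [[-0.004, 1.0, -0.0], [1.0, 0.004, 0.001], [0.001, -0.0, -1.0]]
force: [-0.4, 1.1, -0.0]
finger_gap: 0.0851
finger_force: 0.0
```

Run:
```python
from h import *
o=recheck("9")
plan([(.4546,.1875,.2,0),(.4546,.1875,.046,0)])
t=o["top"]["pixels"];s=o["scene"]["pixels"]
cv2.imwrite("pics/c9.png",np.hstack([cv2.resize(s[150:270,300:420],(400,400)),cv2.resize(s[130:230,130:230],(400,400))]))
```

```text
A top no
A scene no
B top no
B scene no
lid top no
lid scene [0.4547 0.1882 0.034 ]
t 84.2 pos [0.4737 0.0788 0.2812] yaw 0.002 tilt [-0. -0.] F [-0.7 -0.3 -0.4] gap 0.0846 ff 0.0 q7 -0.15
   [ 0.907 -0.158  0.677] turn 0.0006
-> (0.4546, 0.1875, 0.2, 0)
   [0.    0.    0.642] turn -0.0000
   [0.    0.    0.642] turn -0.0000
-> (0.4546, 0.1875, 0.046, 0)
```

View pics/c9.png

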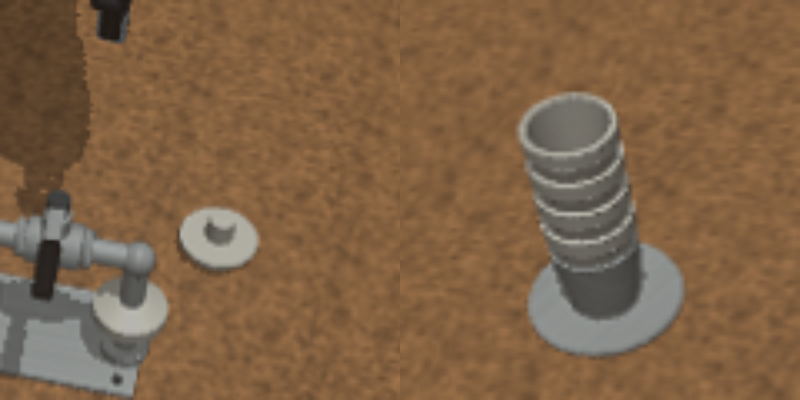

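Four-beaker stack is straight with even steps; lid is unmoved at scene crop (218,238). Fetching the lid.

Call:
servo_tool([
  [[0.09, -0.02, 0.06, 0, 0, 0], [0.18, -0.03, 0.12, 0, 0, 0], [0.27, -0.05, 0.18, 0, 0, 0], [0.37, -0.07, 0.25, 0, 0, 0], [0.46, -0.08, 0.32, 0, 0, 0], [0.55, -0.1, 0.39, 0, 0, 0], [0.65, -0.11, 0.46, 0, 0, 0], [0.77, -0.13, 0.56, 0, 0, 0], [0.915, -0.163, 0.677, 0, 0, 0], [0.915, -0.163, 0.677, 0, 0, 0]],
], claw=45)

```text
clock: 85.02
ee_pos: [0.4525, 0.1909, 0.1973]
tool_rot: [[-0.004, 1.0, -0.003], [1.0, 0.004, -0.001], [-0.001, -0.003, -1.0]]
force: [-1.1, 0.4, 0.5]
finger_gap: 0.0451
finger_force: 0.0
```

Call:
servo_tool([
  [[0, 0, 0, 0, 0, 0], [0, 0, 0.08, 0, 0, 0], [0, 0, 0.16, 0, 0, 0], [0, 0, 0.24, 0, 0, 0], [0, 0, 0.32, 0, 0, 0], [0, 0, 0.4, 0, 0, 0], [0, 0, 0.48, 0, 0, 0], [0, 0, 0.56, 0, 0, 0], [0, 0, 0.64, 0, 0, 0], [0, 0, 0.64, 0, 0, 0]],
])

```text
clock: 85.85
ee_pos: [0.4535, 0.1872, 0.1214]
tool_rot: [[-0.0, 1.0, -0.002], [1.0, 0.0, -0.001], [-0.001, -0.002, -1.0]]
force: [-0.8, 0.9, -1.2]
finger_gap: 0.0447
finger_force: 0.0
```

Call:
servo_tool([
  [[0, 0, 0.08, 0, 0, 0], [0, 0, 0.16, 0, 0, 0], [0, 0, 0.24, 0, 0, 0], [0, 0, 0.32, 0, 0, 0], [0, 0, 0.4, 0, 0, 0], [0, 0, 0.48, 0, 0, 0], [0, 0, 0.55, 0, 0, 0], [0, 0, 0.59, 0, 0, 0], [0, 0, 0.63, 0, 0, 0], [0, 0, 0.63, 0, 0, 0]],
])

```text
clock: 86.68
ee_pos: [0.454, 0.1874, 0.0468]
tool_rot: [[-0.0, 1.0, -0.001], [1.0, 0.0, -0.0], [-0.0, -0.001, -1.0]]
force: [0.2, -0.2, -0.3]
finger_gap: 0.0453
finger_force: 0.0
```

Call:
servo_tool([
  [[0, 0, 0, 0, 0, 0], [0, 0, 0, 0, 0, 0], [0, 0, 0, 0, 0, 0], [0, 0, 0, 0, 0, 0], [0, 0, 0, 0, 0, 0], [0, 0, 0, 0, 0, 0], [0, 0, 0, 0, 0, 0], [0, 0, 0, 0, 0, 0], [0, 0, 0, 0, 0, 0], [0, 0, 0, 0, 0, 0]],
], claw=15, squeeze=25)

```text
clock: 87.52
ee_pos: [0.4544, 0.1877, 0.048]
tool_rot: [[-0.0, 1.0, 0.0], [1.0, 0.0, 0.0], [0.0, 0.0, -1.0]]
force: [-1.3, -1.1, 6.2]
finger_gap: 0.0233
finger_force: 24.9
```

Call:
servo_tool([
  [[0, 0, -0.05, 0, 0, 0], [0, 0, -0.15, 0, 0, 0], [0, 0, -0.25, 0, 0, 0], [0, 0, -0.35, 0, 0, 0], [0, 0, -0.45, 0, 0, 0], [0, 0, -0.55, 0, 0, 0], [0, 0, -0.65, 0, 0, 0], [0, 0, -0.75, 0, 0, 0], [0, 0, -0.85, 0, 0, 0], [0, 0, -0.96, 0, 0, 0]],
])

```text
clock: 88.35
ee_pos: [0.454, 0.1876, 0.1637]
tool_rot: [[-0.0, 1.0, -0.0], [1.0, 0.0, 0.0], [0.0, -0.0, -1.0]]
force: [-0.4, -0.1, 0.0]
finger_gap: 0.0232
finger_force: 24.6
```

Call:
servo_tool([
  [[-0.09, 0.02, -0.09, 0, 0, 0], [-0.18, 0.03, -0.19, 0, 0, 0], [-0.27, 0.05, -0.28, 0, 0, 0], [-0.37, 0.07, -0.38, 0, 0, 0], [-0.46, 0.08, -0.47, 0, 0, 0], [-0.55, 0.1, -0.57, 0, 0, 0], [-0.64, 0.11, -0.67, 0, 0, 0], [-0.73, 0.13, -0.76, 0, 0, 0], [-0.82, 0.15, -0.86, 0, 0, 0], [-0.915, 0.163, -0.96, 0, 0, 0]],
])

```text
clock: 89.18
ee_pos: [0.4738, 0.0766, 0.279]
tool_rot: [[0.0, 1.0, -0.0], [1.0, -0.0, 0.0], [0.0, -0.0, -1.0]]
force: [-0.4, 0.2, -0.7]
finger_gap: 0.023
finger_force: 24.6
```

Call:
servo_tool([
  [[-0.09, 0.02, -0.02, 0, 0, 0], [-0.18, 0.03, -0.04, 0, 0, 0], [-0.27, 0.05, -0.06, 0, 0, 0], [-0.37, 0.07, -0.08, 0, 0, 0], [-0.46, 0.08, -0.1, 0, 0, 0], [-0.55, 0.1, -0.12, 0, 0, 0], [-0.64, 0.11, -0.14, 0, 0, 0], [-0.73, 0.13, -0.16, 0, 0, 0], [-0.82, 0.15, -0.18, 0, 0, 0], [-0.915, 0.163, -0.18, 0, 0, 0]],
])

```text
clock: 90.02
ee_pos: [0.4938, -0.033, 0.3001]
tool_rot: [[-0.0, 1.0, 0.0], [1.0, 0.0, 0.0], [0.0, 0.0, -1.0]]
force: [-0.0, -0.1, -0.2]
finger_gap: 0.0231
finger_force: 24.6
```

Call:
servo_tool([
  [[-0.09, 0.02, 0, 0, 0, 0], [-0.18, 0.03, 0, 0, 0, 0], [-0.27, 0.05, 0, 0, 0, 0], [-0.37, 0.07, 0, 0, 0, 0], [-0.46, 0.08, 0, 0, 0, 0], [-0.55, 0.1, 0, 0, 0, 0], [-0.64, 0.11, 0, 0, 0, 0], [-0.73, 0.13, 0, 0, 0, 0], [-0.82, 0.15, 0, 0, 0, 0], [-0.915, 0.163, 0, 0, 0, 0]],
])

```text
clock: 90.85
ee_pos: [0.5133, -0.1427, 0.2996]
tool_rot: [[-0.001, 1.0, 0.0], [1.0, 0.001, 0.0], [0.0, 0.0, -1.0]]
force: [-0.0, -0.4, 0.2]
finger_gap: 0.0225
finger_force: 24.6
```

Call:
servo_tool([
  [[-0.09, 0.02, 0, 0, 0, 0], [-0.18, 0.03, 0, 0, 0, 0], [-0.27, 0.05, 0, 0, 0, 0], [-0.37, 0.07, 0, 0, 0, 0], [-0.46, 0.08, 0, 0, 0, 0], [-0.55, 0.1, 0, 0, 0, 0], [-0.64, 0.11, 0, 0, 0, 0], [-0.73, 0.13, 0, 0, 0, 0], [-0.82, 0.15, 0, 0, 0, 0], [-0.915, 0.163, 0, 0, 0, 0]],
])

```text
clock: 91.68
ee_pos: [0.5329, -0.2525, 0.2996]
tool_rot: [[-0.001, 1.0, 0.0], [1.0, 0.001, 0.0], [0.0, 0.0, -1.0]]
force: [-0.9, -0.2, 0.2]
finger_gap: 0.0229
finger_force: 24.6
```

Call:
servo_tool([
  [[-0.09, 0.02, 0, 0, 0, 0], [-0.18, 0.03, 0, 0, 0, 0], [-0.27, 0.05, 0, 0, 0, 0], [-0.37, 0.07, 0, 0, 0, 0], [-0.46, 0.08, 0, 0, 0, 0], [-0.55, 0.1, 0, 0, 0, 0], [-0.65, 0.11, 0, 0, 0, 0], [-0.77, 0.13, 0, 0, 0, 0], [-0.915, 0.163, 0, 0, 0, 0], [-0.915, 0.163, 0, 0, 0, 0]],
])

```text
clock: 92.52
ee_pos: [0.5518, -0.365, 0.2994]
tool_rot: [[0.002, 1.0, -0.0], [1.0, -0.002, -0.002], [-0.002, -0.0, -1.0]]
force: [0.5, -1.0, 0.7]
finger_gap: 0.023
finger_force: 24.6
```

Call:
servo_tool([
  [[0, 0, 0, 0, 0, 0], [0, 0, 0.1, 0, 0, 0], [0, 0, 0.2, 0, 0, 0], [0, 0, 0.3, 0, 0, 0], [0, 0, 0.4, 0, 0, 0], [0, 0, 0.5, 0, 0, 0], [0, 0, 0.5, 0, 0, 0], [0, 0, 0.5, 0, 0, 0], [0, 0, 0.5, 0, 0, 0], [0, 0, 0.5, 0, 0, 0]],
])

```text
clock: 93.35
ee_pos: [0.5524, -0.3616, 0.2403]
tool_rot: [[-0.0, 1.0, 0.001], [1.0, 0.0, -0.001], [-0.001, 0.001, -1.0]]
force: [-0.1, 0.3, -0.6]
finger_gap: 0.0228
finger_force: 24.6
```

Run:
```python
from h import *
plan([(.5522,-.3614,.217,0)])
o=look("10",("scene",));s=o["scene"]["pixels"]
cv2.imwrite("pics/c10.png",cv2.resize(s[100:220,110:260],(600,480),interpolation=cv2.INTER_CUBIC))
```

```text
t 93.3 pos [ 0.5524 -0.3616  0.2403] yaw 0.000 tilt [ 0.0009 -0.0005] F [-0.1  0.3 -0.6] gap 0.0228 ff 24.6 q7 0.73
   [ 0.002 -0.002  0.194] turn 0.0001
-> (0.5522, -0.3614, 0.217, 0)
```

View pics/c10.png

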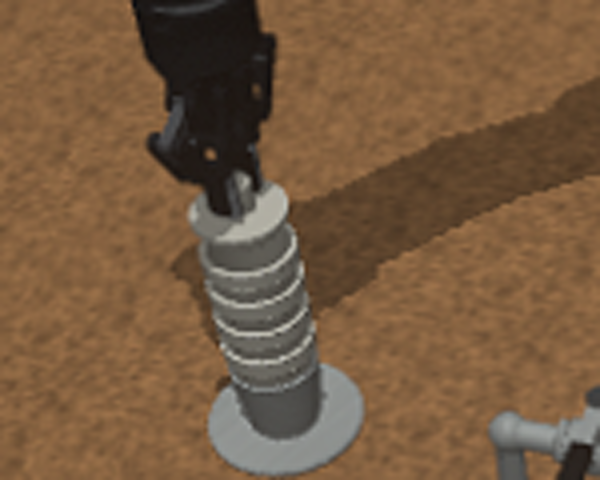

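Lid is held level at crop (240,210), just over the stack and aligned. Lowering gently.

Call:
servo_tool([
  [[0, 0, 0.02, 0, 0, 0], [0, 0, 0.04, 0, 0, 0], [0, 0, 0.06, 0, 0, 0], [0, 0, 0.08, 0, 0, 0], [0, 0, 0.1, 0, 0, 0], [0, 0, 0.12, 0, 0, 0], [0, 0, 0.14, 0, 0, 0], [0, 0, 0.16, 0, 0, 0], [0, 0, 0.18, 0, 0, 0], [0, 0, 0.19, 0, 0, 0]],
])

```text
clock: 94.23
ee_pos: [0.5521, -0.3613, 0.2164]
tool_rot: [[-0.0, 1.0, -0.0], [1.0, 0.0, 0.0], [0.0, -0.0, -1.0]]
force: [0.9, 0.1, -0.5]
finger_gap: 0.0226
finger_force: 24.6
```

Call:
servo_tool([
  [[0, 0, 0.003, 0, 0, 0], [0, 0, 0.006, 0, 0, 0], [0, 0, 0.009, 0, 0, 0], [0, 0, 0.012, 0, 0, 0], [0, 0, 0.015, 0, 0, 0], [0, 0, 0.018, 0, 0, 0], [0, 0, 0.02, 0, 0, 0], [0, 0, 0.02, 0, 0, 0], [0, 0, 0.02, 0, 0, 0], [0, 0, 0.02, 0, 0, 0]],
])

```text
clock: 95.07
ee_pos: [0.5522, -0.3614, 0.2145]
tool_rot: [[-0.0, 1.0, 0.0], [1.0, 0.0, -0.0], [-0.0, 0.0, -1.0]]
force: [0.1, -0.1, 0.5]
finger_gap: 0.0226
finger_force: 24.6
```

Call:
servo_tool([
  [[0, 0, 0.003, 0, 0, 0], [0, 0, 0.006, 0, 0, 0], [0, 0, 0.009, 0, 0, 0], [0, 0, 0.012, 0, 0, 0], [0, 0, 0.012, 0, 0, 0], [0, 0, 0.012, 0, 0, 0], [0, 0, 0.012, 0, 0, 0], [0, 0, 0.012, 0, 0, 0], [0, 0, 0.012, 0, 0, 0], [0, 0, 0.012, 0, 0, 0]],
])

```text
clock: 95.9
ee_pos: [0.5522, -0.3614, 0.213]
tool_rot: [[-0.0, 1.0, 0.0], [1.0, 0.0, -0.0], [-0.0, 0.0, -1.0]]
force: [0.0, 0.1, 0.3]
finger_gap: 0.0229
finger_force: 24.6
```

Call:
servo_tool([
  [[0, 0, 0.003, 0, 0, 0], [0, 0, 0.006, 0, 0, 0], [0, 0, 0.009, 0, 0, 0], [0, 0, 0.009, 0, 0, 0], [0, 0, 0.009, 0, 0, 0], [0, 0, 0.009, 0, 0, 0], [0, 0, 0.009, 0, 0, 0], [0, 0, 0.009, 0, 0, 0], [0, 0, 0.009, 0, 0, 0], [0, 0, 0.009, 0, 0, 0]],
])

```text
clock: 96.73
ee_pos: [0.5524, -0.3614, 0.2122]
tool_rot: [[-0.0, 1.0, 0.001], [1.0, 0.0, -0.0], [-0.0, 0.001, -1.0]]
force: [1.9, 0.4, 5.6]
finger_gap: 0.0227
finger_force: 25.1
```

Call:
servo_tool([
  [[0, 0, -0.005, 0, 0, 0], [0, 0, -0.005, 0, 0, 0], [0, 0, -0.005, 0, 0, 0], [0, 0, -0.005, 0, 0, 0], [0, 0, -0.005, 0, 0, 0], [0, 0, -0.1, 0, 0, 0], [0, 0, -0.2, 0, 0, 0], [0, 0, -0.3, 0, 0, 0], [0, 0, -0.4, 0, 0, 0], [0, 0, -0.5, 0, 0, 0]],
], claw=50)

```text
clock: 97.57
ee_pos: [0.5523, -0.3615, 0.2738]
tool_rot: [[-0.0, 1.0, 0.001], [1.0, 0.0, -0.0], [-0.0, 0.001, -1.0]]
force: [-0.1, 0.2, -0.4]
finger_gap: 0.0497
finger_force: 0.0
```

Run:
```python
from h import *
o=look("11",("scene",))
cv2.imwrite("pics/c11.png",np.hstack([cv2.resize(o["scene"]["pixels"][100:220,110:230],(400,400)),cv2.resize(o["scene"]["pixels"][190:270,220:360],(400,400))]))
plan([(.6645,.0785,.272,-1.45),(.6645,.0785,.180,-1.45)])
S=np.array([.598,.0705])
arc(S,.067,0,.12,.93,-np.pi/2);arc(S,.067,0,.93,1.7,-np.pi/2)
s=o["scene"];m=np.zeros((420,560),np.uint8);m[205:242,306:324]=(s["pixels"][205:242,306:324].max(2)<60)*255
b=max(comps(m,20),key=lambda a:a[1][4]);P=cast(s,np.argwhere(b[3])[:,::-1],.172);print("purge grip",P.mean(0))
```

```text
t 97.6 pos [ 0.5528 -0.362   0.2761] yaw 0.000 tilt [ 0.0033 -0.0018] F [-0.3 -0.7  3.3] gap 0.0499 ff 0.0 q7 0.72
   [0.918 0.233 0.008] turn 0.1154
   [ 0.941 -0.108  0.008] turn 0.1154
   [ 0.841 -0.434  0.008] turn 0.1154
   [ 0.632 -0.704  0.008] turn 0.1154
-> (0.6645, 0.0785, 0.272, -1.45)
   [0.    0.    0.767] turn -0.0000
-> (0.6645, 0.0785, 0.18, -1.45)
[-0.002, -0.045, 0.0, 0.0, 0.0, -0.026]
[-0.007, -0.09, 0.0, 0.0, 0.0, -0.052]
[-0.016, -0.134, 0.0, 0.0, 0.0, -0.077]
[-0.029, -0.178, 0.0, 0.0, 0.0, -0.103]
[-0.045, -0.22, 0.0, 0.0, 0.0, -0.129]
[-0.065, -0.261, 0.0, 0.0, 0.0, -0.155]
[-0.087, -0.3, 0.0, 0.0, 0.0, -0.18]
[-0.113, -0.337, 0.0, 0.0, 0.0, -0.206]
[-0.142, -0.372, 0.0, 0.0, 0.0, -0.232]
[-0.173, -0.404, 0.0, 0.0, 0.0, -0.258]
[-0.002, -0.043, 0.0, 0.0, 0.0, -0.025]
[-0.007, -0.086, 0.0, 0.0, 0.0, -0.049]
[-0.015, -0.128, 0.0, 0.0, 0.0, -0.074]
[-0.026, -0.169, 0.0, 0.0, 0.0, -0.098]
[-0.041, -0.21, 0.0, 0.0, 0.0, -0.123]
[-0.059, -0.249, 0.0, 0.0, 0.0, -0.147]
[-0.079, -0.287, 0.0, 0.0, 0.0, -0.172]
[-0.103, -0.323, 0.0, 0.0, 0.0, -0.196]
[-0.129, -0.357, 0.0, 0.0, 0.0, -0.221]
[-0.157, -0.389, 0.0, 0.0, 0.0, -0.245]
purge grip [0.66453523 0.079893   0.172     ]
```

View pics/c11.png

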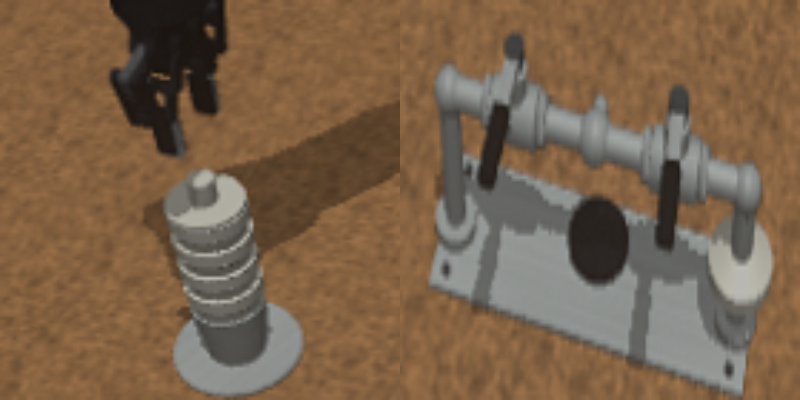

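Lid sits flat on the stack. Checking the sample lever angle against the purge lever numerically while moving on.

Run:
```python
from h import *
import pickle
s=pickle.load(open("scene.pkl","rb"))
for n,(x0,y0,x1,y1) in dict(purge=(306,205,324,242),sample=(244,205,262,232)).items():
    m=np.zeros((420,560),np.uint8);m[y0:y1,x0:x1]=(s["pixels"][y0:y1,x0:x1].max(2)<60)*255
    b=max(comps(m,20),key=lambda a:a[1][4]);P=cast(s,np.argwhere(b[3])[:,::-1],.172)[:,:2]
    v=np.linalg.svd(P-P.mean(0))[2][0];v*=np.sign(v[0]);print(n,b[1],np.round(P.mean(0),4),"ang %.3f"%np.arctan2(v[1],v[0]))
```

```text
purge [309 222   9  18 110] [0.6645 0.0799] ang 0.133
sample [247 211  11  17 102] [ 0.6763 -0.0719] ang 0.090
```

Call:
servo_tool([
  [[0.09, 0.02, 0, 0, 0, 0.011], [0.18, 0.05, 0, 0, 0, 0.023], [0.28, 0.07, 0, 0, 0, 0.035], [0.37, 0.09, 0, 0, 0, 0.046], [0.46, 0.12, 0, 0, 0, 0.058], [0.55, 0.14, 0, 0, 0, 0.069], [0.64, 0.16, 0, 0, 0, 0.081], [0.73, 0.19, 0, 0, 0, 0.092], [0.83, 0.21, 0, 0, 0, 0.104], [0.918, 0.233, 0, 0, 0, 0.1154]],
])

```text
clock: 98.45
ee_pos: [0.5803, -0.2504, 0.2724]
tool_rot: [[0.356, 0.935, 0.0], [0.935, -0.356, 0.0], [0.0, 0.0, -1.0]]
force: [-0.5, -1.4, -0.1]
finger_gap: 0.0501
finger_force: 0.0
```

Call:
servo_tool([
  [[0.09, -0.01, 0, 0, 0, 0.011], [0.19, -0.02, 0, 0, 0, 0.023], [0.28, -0.03, 0, 0, 0, 0.035], [0.38, -0.04, 0, 0, 0, 0.046], [0.47, -0.05, 0, 0, 0, 0.058], [0.56, -0.06, 0, 0, 0, 0.069], [0.66, -0.08, 0, 0, 0, 0.081], [0.75, -0.09, 0, 0, 0, 0.092], [0.85, -0.1, 0, 0, 0, 0.104], [0.941, -0.108, 0, 0, 0, 0.1154]],
])

```text
clock: 99.28
ee_pos: [0.6082, -0.1402, 0.2724]
tool_rot: [[0.664, 0.748, 0.0], [0.748, -0.664, 0.0], [0.0, 0.0, -1.0]]
force: [-0.4, 1.4, -0.3]
finger_gap: 0.0501
finger_force: 0.0
```

Call:
servo_tool([
  [[0.08, -0.04, 0, 0, 0, 0.011], [0.17, -0.09, 0, 0, 0, 0.023], [0.25, -0.13, 0, 0, 0, 0.035], [0.34, -0.17, 0, 0, 0, 0.046], [0.42, -0.22, 0, 0, 0, 0.058], [0.5, -0.26, 0, 0, 0, 0.069], [0.59, -0.3, 0, 0, 0, 0.081], [0.67, -0.35, 0, 0, 0, 0.092], [0.76, -0.39, 0, 0, 0, 0.104], [0.841, -0.434, 0, 0, 0, 0.1154]],
])

```text
clock: 100.12
ee_pos: [0.6362, -0.0301, 0.2724]
tool_rot: [[0.886, 0.464, 0.0], [0.464, -0.886, 0.0], [0.001, -0.0, -1.0]]
force: [0.4, 0.1, -0.4]
finger_gap: 0.0497
finger_force: 0.0
```

Call:
servo_tool([
  [[0.06, -0.07, 0, 0, 0, 0.011], [0.13, -0.14, 0, 0, 0, 0.023], [0.19, -0.21, 0, 0, 0, 0.035], [0.25, -0.28, 0, 0, 0, 0.046], [0.32, -0.35, 0, 0, 0, 0.058], [0.38, -0.42, 0, 0, 0, 0.069], [0.45, -0.5, 0, 0, 0, 0.081], [0.54, -0.6, 0, 0, 0, 0.098], [0.632, -0.704, 0, 0, 0, 0.1154], [0.632, -0.704, 0, 0, 0, 0.1154]],
])

```text
clock: 100.95
ee_pos: [0.6643, 0.0832, 0.2717]
tool_rot: [[0.993, 0.121, -0.0], [0.121, -0.993, 0.001], [-0.0, -0.001, -1.0]]
force: [0.7, 0.8, -0.2]
finger_gap: 0.05
finger_force: 0.0
```

Call:
servo_tool([
  [[0, 0, 0, 0, 0, 0], [0, 0, 0, 0, 0, 0], [0, 0, 0, 0, 0, 0], [0, 0, 0, 0, 0, 0], [0, 0, 0, 0, 0, 0], [0, 0, 0, 0, 0, 0], [0, 0, 0.1, 0, 0, 0], [0, 0, 0.2, 0, 0, 0], [0, 0, 0.2, 0, 0, 0], [0, 0, 0.2, 0, 0, 0]],
])

```text
clock: 101.78
ee_pos: [0.6633, 0.0792, 0.2467]
tool_rot: [[0.993, 0.121, -0.002], [0.121, -0.993, -0.001], [-0.002, 0.0, -1.0]]
force: [0.5, 0.2, 0.6]
finger_gap: 0.0504
finger_force: 0.0
```

Run:
```python
from h import *
plan([(.6645,.0792,.180,-1.45)])
```

```text
t 101.8 pos [0.6633 0.0792 0.2467] yaw -1.450 tilt [-0.0018 -0.0005] F [0.5 0.2 0.6] gap 0.0504 ff 0.0 q7 -1.20
   [0.01  0.001 0.556] turn 0.0001
-> (0.6645, 0.0792, 0.18, -1.45)
```

Call:
servo_tool([
  [[0, 0, 0.07, 0, 0, 0], [0, 0, 0.14, 0, 0, 0], [0, 0, 0.21, 0, 0, 0], [0, 0, 0.28, 0, 0, 0], [0, 0, 0.35, 0, 0, 0], [0, 0, 0.42, 0, 0, 0], [0, 0, 0.49, 0, 0, 0], [0, 0, 0.55, 0, 0, 0], [0, 0, 0.55, 0, 0, 0], [0, 0, 0.55, 0, 0, 0]],
])

```text
clock: 102.62
ee_pos: [0.6637, 0.0791, 0.1816]
tool_rot: [[0.993, 0.121, -0.0], [0.121, -0.993, -0.0], [-0.0, 0.0, -1.0]]
force: [-0.7, 0.6, 0.4]
finger_gap: 0.0499
finger_force: 0.0
```

Call:
servo_tool([
  [[0, 0, 0, 0, 0, 0], [0, 0, 0, 0, 0, 0], [0, 0, 0, 0, 0, 0], [0, 0, 0, 0, 0, 0], [0, 0, 0, 0, 0, 0], [0, 0, 0, 0, 0, 0], [0, 0, 0, 0, 0, 0], [0, 0, 0, 0, 0, 0], [0, 0, 0, 0, 0, 0], [0, 0, 0, 0, 0, 0]],
], claw=10, squeeze=20)

```text
clock: 103.45
ee_pos: [0.6641, 0.079, 0.1824]
tool_rot: [[0.993, 0.121, 0.001], [0.121, -0.993, -0.0], [0.001, 0.0, -1.0]]
force: [0.4, -0.6, 5.7]
finger_gap: 0.0153
finger_force: 22.7
```

Call:
servo_tool([
  [[-0.002, -0.045, 0, 0, 0, -0.026], [-0.007, -0.09, 0, 0, 0, -0.052], [-0.016, -0.134, 0, 0, 0, -0.077], [-0.029, -0.178, 0, 0, 0, -0.103], [-0.045, -0.22, 0, 0, 0, -0.129], [-0.065, -0.261, 0, 0, 0, -0.155], [-0.087, -0.3, 0, 0, 0, -0.18], [-0.113, -0.337, 0, 0, 0, -0.206], [-0.142, -0.372, 0, 0, 0, -0.232], [-0.173, -0.404, 0, 0, 0, -0.258]],
])

```text
clock: 104.28
ee_pos: [0.6375, 0.1239, 0.1824]
tool_rot: [[0.594, 0.804, 0.001], [0.804, -0.594, -0.001], [-0.0, 0.001, -1.0]]
force: [-0.5, -6.2, 5.8]
finger_gap: 0.0154
finger_force: 22.2
```

Call:
servo_tool([
  [[-0.002, -0.043, 0, 0, 0, -0.025], [-0.007, -0.086, 0, 0, 0, -0.049], [-0.015, -0.128, 0, 0, 0, -0.074], [-0.026, -0.169, 0, 0, 0, -0.098], [-0.041, -0.21, 0, 0, 0, -0.123], [-0.059, -0.249, 0, 0, 0, -0.147], [-0.079, -0.287, 0, 0, 0, -0.172], [-0.103, -0.323, 0, 0, 0, -0.196], [-0.129, -0.357, 0, 0, 0, -0.221], [-0.157, -0.389, 0, 0, 0, -0.245]],
])

```text
clock: 105.12
ee_pos: [0.592, 0.1362, 0.183]
tool_rot: [[-0.132, 0.991, 0.009], [0.991, 0.132, -0.001], [-0.002, 0.008, -1.0]]
force: [47.3, -6.1, -24.9]
finger_gap: 0.0157
finger_force: 35.4
```

Call:
servo_tool([
  [[0, 0, 0, 0, 0, 0], [0, 0, 0, 0, 0, 0], [0, 0, 0, 0, 0, 0], [0, 0, 0, 0, 0, 0], [0, 0, 0, 0, 0, 0], [0, 0, 0, 0, 0, 0], [0, 0, 0, 0, 0, 0], [0, 0, 0, 0, 0, 0], [0, 0, 0, 0, 0, 0], [0, 0, 0, 0, 0, 0]],
])

```text
clock: 105.95
ee_pos: [0.5924, 0.1362, 0.1828]
tool_rot: [[-0.128, 0.992, 0.009], [0.992, 0.128, -0.001], [-0.002, 0.008, -1.0]]
force: [27.4, -5.5, -10.6]
finger_gap: 0.0154
finger_force: 33.8
```

Run:
```python
from h import *
state()
```

```text
t 106.0 pos [0.5924 0.1362 0.1828] yaw 0.128 tilt [ 0.0085 -0.0007] F [ 27.4  -5.5 -10.6] gap 0.0154 ff 33.8 q7 0.05
```

The purge lever is firmly on its end stop. Release, rise and verify.

Call:
servo_tool([
  [[0, 0, 0, 0, 0, 0], [0, 0, 0, 0, 0, 0], [0, 0, 0, 0, 0, 0], [0, 0, 0, 0, 0, 0], [0, 0, -0.1, 0, 0, 0], [0, 0, -0.2, 0, 0, 0], [0, 0, -0.3, 0, 0, 0], [0, 0, -0.45, 0, 0, 0], [0, 0, -0.6, 0, 0, 0], [0, 0, -0.75, 0, 0, 0]],
], claw=50)

```text
clock: 106.78
ee_pos: [0.5887, 0.1375, 0.2742]
tool_rot: [[-0.13, 0.992, 0.001], [0.992, 0.13, 0.0], [0.0, 0.001, -1.0]]
force: [-0.1, -0.1, 1.1]
finger_gap: 0.05
finger_force: 0.0
```

Call:
servo_tool([
  [[0, -0.1, -0.1, 0, 0, 0], [0, -0.2, -0.1, 0, 0, 0], [0, -0.3, -0.2, 0, 0, 0], [0, -0.4, -0.2, 0, 0, 0], [0, -0.5, -0.3, 0, 0, 0], [0, -0.6, -0.3, 0, 0, 0], [0, -0.7, -0.4, 0, 0, 0], [0, -0.8, -0.4, 0, 0, 0], [0, -0.9, -0.4, 0, 0, 0], [0, -0.9, -0.4, 0, 0, 0]],
])

```text
clock: 107.62
ee_pos: [0.4802, 0.1231, 0.3214]
tool_rot: [[-0.13, 0.992, 0.001], [0.992, 0.13, 0.001], [0.001, 0.001, -1.0]]
force: [-0.0, 0.9, 0.3]
finger_gap: 0.0501
finger_force: 0.0
```

Run:
```python
from h import *
state();o=look("12",("scene",));s=o["scene"]
for n,(x0,y0,x1,y1) in dict(purge=(310,195,365,242),sample=(244,205,262,232)).items():
    m=np.zeros((420,560),np.uint8);m[y0:y1,x0:x1]=(s["pixels"][y0:y1,x0:x1].max(2)<60)*255
    b=max(comps(m,20),key=lambda a:a[1][4]);P=cast(s,np.argwhere(b[3])[:,::-1],.172)[:,:2]
    v=np.linalg.svd(P-P.mean(0))[2][0];print(n,b[1],np.round(P.mean(0),4),np.round(v,3))
for tag in("10","12"):
    print(tag,rim(dict(s,pixels=cv2.imread(f"pics/scene_{tag}.png")),proj(s,[.552,-.361,.17])[0],.18,110,25) if tag=="12" else "")
cv2.imwrite("pics/c12.png",np.hstack([cv2.resize(s["pixels"][100:220,110:230],(390,390)),cv2.resize(s["pixels"][160:330,210:440],(410,390))]))
```

```text
t 107.6 pos [0.4802 0.1231 0.3214] yaw 0.130 tilt [0.0008 0.0014] F [-0.   0.9  0.3] gap 0.0501 ff 0.0 q7 -0.10
purge [333 211  21   9 119] [0.5941 0.1367] [-0.084  0.996]
sample [247 211  11  17 103] [ 0.6762 -0.072 ] [0.996 0.094]
10 
12 (np.float64(0.5507492280430631), np.float64(-0.36011488051851415), np.float64(0.03671671208099751))
```

```bash
python3 -c "
from rig import bot
print(bot.sign_off())"
```

```text
the job is handed in; nothing more can be done
None
```

The job is done and handed in at about 108 s: the sample valve is shut, all four beakers are nested in the holder with the lid on, and the purge-air valve was then opened to its stop; the bottle, jar and spanner were left alone.

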